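# Read out the cold-chain temperature loggers

## Task

Read out all the white temperature loggers lying face up on the bench: turn each one over and lay it flat, face down, square inside a bay outline on the reading station, one to a bay. When all of them lie there, turn the selector from OFF (one dot) to READ (two dots), leave it there for two seconds, and turn it back to OFF. Then move the loggers, still face down, into the shallow metal return tray, flat on its floor side by side, and leave the other things on the bench where they are.

Things in the scene. Friction and masses are not known exactly. Their poses are not given: they have to be found in the camera images.
- logger1_center (a point): small flat white plastic temperature logger, a box 66 mm long (its x) by 56 mm wide (its y) by 18 mm thick (its z), about 90 g; this point is its centre. Its +z side is the FACE, with a dark display and a round grey button; its -z side is the back, with only a pale paper label. It starts lying face up on the bench. It stands by itself on any of its narrow sides. There are two or three loggers on the bench; one may be absent
- logger2_center (a point): another logger like logger1, possibly absent; this point is its centre, axes as for logger1
- logger3_center (a point): another logger like logger1, possibly absent; this point is its centre, axes as for logger1
- reader: reading station: fixed grey slab 140 mm (its x) by 450 mm (its y) by 30 mm high, flat on the bench; origin at the middle of its underside; its flat glass top, 30 mm up, carries three bays in a row along its y, 110 mm apart, and the selector at its right (-y) end
- bay1 (a point): centre of bay 1 on top of the reading station (30 mm above the bench), marked by a red spot and a painted white outline 76 mm along the station's y by 66 mm along its x (a logger's length goes along the row of bays); the surface is flat, without any rim
- bay2 (a point): centre of bay 2 on top of the reading station (30 mm above the bench), marked by a red spot and a painted white outline 76 mm along the station's y by 66 mm along its x (a logger's length goes along the row of bays); the surface is flat, without any rim
- bay3 (a point): centre of bay 3 on top of the reading station (30 mm above the bench), marked by a red spot and a painted white outline 76 mm along the station's y by 66 mm along its x (a logger's length goes along the row of bays); the surface is flat, without any rim
- selector (a joint): the selector's turn, rad, growing clockwise seen from above, with end stops at 0 and 1.5 and sprung detents: 0 = OFF (one dot), 0.75 = READ (two dots), 1.5 = the three-dot position. It starts at OFF. Between positions it resists with about 0.1 N m, then snaps into the nearest detent
- selector_grip (a point): point on the selector's upright axis, half-way up the upper part of its grip bar, 67 mm above the bench. The grey grip bar is 14 mm thick, 46 mm long and 32 mm high (42 to 74 mm above the bench); it lies along the station's x at OFF and turns with the knob, as this point's axes do (its x is along the bar). Its white pointer end, at -x of the bar, points to the dots
- tray: return tray: fixed shallow bare-metal open tray, outside 158 mm (its x) by 318 mm (its y), 22 mm high, walls 4 mm, floor about 4 mm thick; origin at the middle of its underside
- cartridge1: small white cartridge 50 x 20 x 18 mm, not part of the job: leave alone (origin at the middle of its underside)
- cartridge2: another small white cartridge, leave alone (origin at the middle of its underside)
- cartridge3: another small white cartridge, leave alone (origin at the middle of its underside)
- tape_roll: roll of tape 90 mm across, 25 mm high, lying flat, leave alone (origin at the middle of its underside)
Mind the look-alikes: they are no part of the job. Leave any orange or yellow look-alike of the part that bears logger3_center alone.

How it is judged:
By the outcome, as a careful person would: the job done as asked, in the order asked, and still so for the second after the job is handed in, with the robot touching nothing.
Of logger1, logger2, logger3 only 2 to 3 are there at a start; the rules pass over those that are not, and their reading is None.
At some moment in a run one of logger1, logger2, logger3 may be knocked a few centimetres aside while the robot is not near it.
Once in a run the grip may slacken for a moment while it holds something.
It also fails if it takes over 210 s, if anything falls off the work surface, if the arm or the gripper's body presses on something with over 40 N, if the wrist force passes 120 N, or if a joint passes its speed limit or range.

## Robot

A 7-joint arm with a two-finger parallel gripper is mounted at the origin on the work surface. World frame = base frame: x ahead of the robot, y to its left, z up, the work surface at z = 0. Lengths are in m, angles in degrees, forces in N, time in s.
With the tool pointing down it reaches from about 0.425 to 0.875 m from the base axis. Payload 4.7 kg.
Tool frame: the origin (TCP) lies between the finger pads; the fingertips stand 8 mm ahead of it and the grasp point (between the pads) lies 11 mm behind it; z points along the fingers, y is the line along which they close (so a half turn about z gives the same grasp; the last joint's range is limited). The gripper opens to 87 mm and grips with 3 to 60 N. Pads are 19 mm wide; open, the fingers measure 117 mm over their backs; the gripper's body (75 mm by 190 mm) begins 51 mm behind the grasp point.
Start: joints at [71.11, 18.392, -4.016, 83.108, 1.295, 78.541, -3.26], TCP at [0.219, -0.612, 0.231] pointing down, gripper open.
Joint ranges: [-163.93, 163.93], [-17.29, 119.83], [-79.2, 71.16], [3.27, 140.29], [-89.18, 269.18], [5.43, 117.66], [-154.24, 154.24]. Speed limits (degrees/s): [147.25, 147.25, 180, 180, 180, 180, 180].

## Interface

Orientations are given as [roll, pitch, yaw] about the fixed x, y, z axes, in that order (R = Rz(yaw) Ry(pitch) Rx(roll)).
In Python, from cell import env, viewer gives the robot as it stands. The module is installed in compiled form; this text tells all that it offers.
- The arm moves only by the tool arm_command, never from a script. Its argument "series" is a list of rows, each a list of 2 entries, a list of its own where there are three numbers: the shift along the tool's x, y, z in mm, then the turn about the tool's z in rad. A call has exactly 5 rows; each row is the pose to reach, as a shift and turn from the pose commanded when the call began, along the tool's axes at that moment; what a row does not reach only later rows make up. A row lasts 1/10 s, in which the tool goes at most 50 mm and 8.59 degrees, less where a joint would pass 70% of its speed; a pose out of reach is approached as far as the arm can. A call with a gripper value outside its range is refused whole. "grip" is the gripper command: -1 is fully open, 1 is shut, values between are in proportion, set as the call begins (left out, the last holds). The fingers move at their own pace and stop on an object; "grip_force" is the grip in N (left out, the last holds). Time passes only in rows, so rows that repeat a pose let the fingers close, or fill a call up. It gives the time, the measured TCP pose, the force, the opening and the grip force at its end, in the units of the state.
- env.get_obs(): the state, without advancing time (a new reading comes with each control period).
- viewer.read_camera(name): name is "side" or "top" or "wrist"; returns (picture, depth): 400x640x3 uint8, blue, green, red; 400x640 float32, m along the optical axis (not along the pixel's ray), 0 where there is no reading.
- viewer.calibration(name): a dict with "K" (3x3 intrinsics, pixels), "T" (4x4, takes a point from camera to world coordinates); the wrist camera has in their place "hand_eye" (4x4, takes a point from camera to tool coordinates, whose origin is the TCP and whose axes are the flange's). Camera axes: x right, y up, looking along -z (the intrinsics and any distortion apply to the point x, -y, -z); pixel columns grow to the right and rows downward; lengths in m; the calibration is good to about 2 mm. A picture is of the moment at which its call begins: read the wrist's pose just before it. calibration takes no time and is no camera call.
- env.sign_off(): hands the job in; it is judged then, once.
The state is a dict: "time_s": time; "qpos": joint angles; "joint_velocities": joint speeds; "effort": joint torques, N m; "tool_pos": TCP position; "tool_rot": TCP orientation; "force": force on the tool from outside, world axes, zero at the start; "wrist_torque": the same for the moment, N m; "grip_width": finger opening in m; "grasp_force": force on a finger pad.
Only numpy, scipy, OpenCV 4.12 (cv2) and the standard library are available. Lean on these libraries where they do the work, as an engineer would, in place of code of your own. Each camera call takes 0.05 s, during which the arm holds its last target. There are 200 camera calls.

## Working session

There is one attempt and no reset: what is moved stays moved. The work goes in short steps, Python scripts to look and compute and a tool call to move; the robot and the scene stay as the last step left them, time stands still between calls to the robot, and variables do not carry over. Pictures are saved under pics/ and viewed, at most 14 in all, crops included, and the job is handed in when it is done.

Besides the shell and the picture viewer there is one more tool, called as name(argument=value, ...), one argument or row to a line, values as JSON. arm_command: Moves the arm, as the interface text tells. Its arguments: {"type":"object","properties":{"series":{"type":"array"},"grip":{"type":"number"},"grip_force":{"type":"number"}},"required":["series"]}

```bash
mkdir -p pics
cat > h.py <<'E'
import numpy as np, cv2
from cell import env, viewer
from scipy.spatial.transform import Rotation as R
def T_of(name, o=None):
    c=viewer.calibration(name)
    if name!='wrist': return c['K'],np.array(c['T'])
    o=o or env.get_obs(); T=np.eye(4); T[:3,3]=o['tool_pos']
    T[:3,:3]=R.from_euler('xyz',o['tool_rot'],degrees=True).as_matrix()
    return c['K'],T@np.array(c['hand_eye'])
def shot(name,fn=None):
    K,T=T_of(name); im,d=viewer.read_camera(name)
    if fn: cv2.imwrite('pics/'+fn+'.png',im); np.savez('pics/'+fn+'.npz',im=im,d=d,K=K,T=T)
    return im,d,np.array(K),T
def ray(K,T,u,v,z):
    "pixel -> world at height z"
    d=np.array([(u-K[0][2])/K[0][0],-(v-K[1][2])/K[1][1],-1.]); d=T[:3,:3]@d
    return T[:3,3]+d*(z-T[2,3])/d[2]
def pt(K,T,u,v,d):
    x=d[int(v),int(u)]; return (T@[(u-K[0][2])/K[0][0]*x,-(v-K[1][2])/K[1][1]*x,-x,1])[:3]
def load(fn):
    f=np.load('pics/'+fn+'.npz'); return f['im'],f['d'],f['K'],f['T']
E
python3 - <<'E'
from h import *
o=env.get_obs(); print(o)
for n in('top','side'): 
    im,d,K,T=shot(n,n+'0'); print(n,K,T,(d>0).mean())
print(viewer.calibration('wrist'), viewer.calibration('top').keys())
E
```

```text
{'time_s': 0.0, 'qpos': array([71.10870421, 18.43976285, -4.01627108, 83.17469744,  1.2956604 ,
       78.54092455, -3.2610563 ]), 'joint_velocities': array([-0.03588685, -0.05295018,  0.01596731, -0.01369952, -0.08046456,
       -0.03610402,  0.02530907]), 'effort': array([-3.48665862e-04, -4.91289997e+01, -4.04113596e-01, -3.12529635e+01,
       -6.40737475e-02,  4.36556130e-02,  1.66960035e-04]), 'tool_pos': array([ 0.21887775, -0.61146748,  0.22945543]), 'tool_rot': array([-1.79889899e+02,  6.16450845e-03,  1.97008242e+01]), 'force': array([-0.26444216, -0.20286706,  0.00243171]), 'wrist_torque': array([ 0.02041847, -0.04196141,  0.0415154 ]), 'grasp_force': 0.0, 'grip_width': 0.08722223615348326}
top [[421.002447     0.         319.00142276]
 [  0.         421.002447   200.46935867]
 [  0.           0.           1.        ]] [[-0.01292208  0.98850811 -0.1506145   0.37434358]
 [-0.99991497 -0.01251068  0.00367878 -0.05099512]
 [ 0.00175222  0.15064923  0.98858573  1.05249208]
 [ 0.          0.          0.          1.        ]] 0.99585546875
side [[510.34086428   0.         320.66656659]
 [  0.         510.34086428 204.86850485]
 [  0.           0.           1.        ]] [[-0.71860597  0.4727893  -0.50997621 -0.24759848]
 [-0.69529549 -0.50220329  0.51415566  0.76069751]
 [-0.01302443  0.72405948  0.68961455  1.1106786 ]
 [ 0.          0.          0.          1.        ]] 0.9960703125
{'K': array([[339.64757909,   0.        , 324.68503315],
       [  0.        , 339.64757909, 195.77267868],
       [  0.        ,   0.        ,   1.        ]]), 'hand_eye': array([[ 5.53113316e-04,  9.52520962e-01,  3.04472512e-01,
         8.42466400e-02],
       [ 9.99999818e-01, -4.52936151e-04, -3.99648679e-04,
        -1.79835602e-04],
       [-2.42767136e-04,  3.04472678e-01, -9.52521039e-01,
        -1.53270706e-01],
       [ 0.00000000e+00,  0.00000000e+00,  0.00000000e+00,
         1.00000000e+00]])} dict_keys(['K', 'T'])
```

View pics/top0.png

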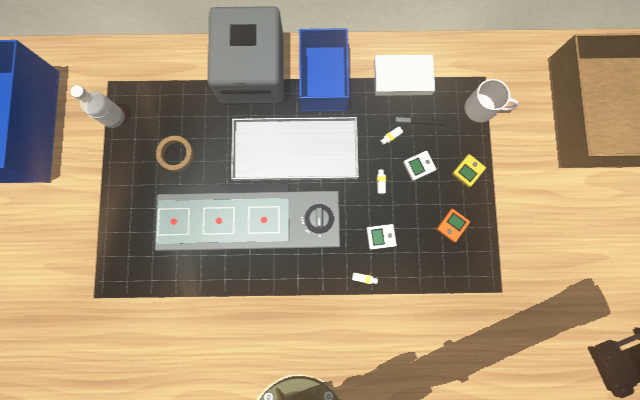

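View pics/side0.png

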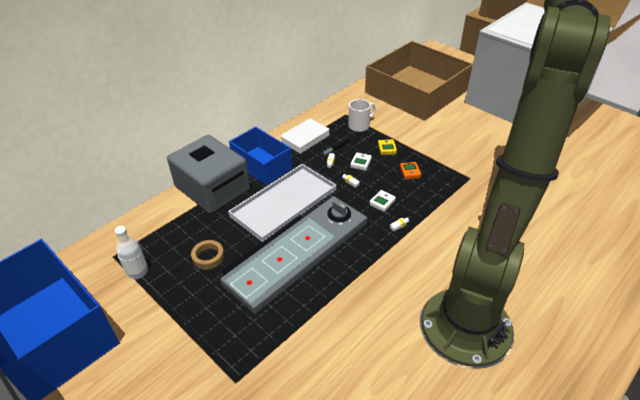

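```bash
cat >> h.py <<'E'
def rect_of(im,K,T,box,z,thr=150):
    "white blob in pixel box -> centre, sides, long-side yaw at height z"
    u0,v0,u1,v1=box; s=im[v0:v1,u0:u1]
    m=((s.min(2)>thr)).astype(np.uint8); n,l,st,c=cv2.connectedComponentsWithStats(m)
    k=1+np.argmax(st[1:,4]); cs,_=cv2.findContours((l==k).astype(np.uint8),0,2)
    p=np.array([ray(K,T,q[0]+u0,q[1]+v0,z)[:2] for q in max(cs,key=len)[:,0]])
    (c,(w,h),a)=cv2.minAreaRect((p*1000).astype(np.float32))
    if w<h: w,h,a=h,w,a+90
    return np.round(c,1),round(w,1),round(h,1),round((a+90)%180-90,1)
E
python3 - <<'E'
from h import *
im,d,K,T=load('top0')
for b in [(400,145,440,185),(362,220,400,252)]: print(rect_of(im,K,T,b,.018), pt(K,T,(b[0]+b[2])//2,(b[1]+b[3])//2,d))
for n,u,v,z in [('b1',174,222,.03),('b2',219,221,.03),('b3',264,220,.03),('sel',319,217,.074),('st corners',156,195,.03),('',157,250,.03),('',338,192,.03),('',339,246,.03),('tray',232,119,.022),('',357,118,.022),('',232,179,.022),('',358,178,.022)]:
    print(n,ray(K,T,u,v,z)[:2].round(4),pt(K,T,u,v,d).round(4))
cv2.imwrite('pics/c0.png',cv2.resize(im[100:290,280:480],None,fx=4,fy=4,interpolation=cv2.INTER_CUBIC)[:600])
E
```

```text
(array([ 619.3, -309.3]), 66.8, 55.2, -66.2) [ 0.6189301  -0.31022375  0.01873276]
(array([ 441.2, -206.2]), 66.6, 54.9, -83.6) [ 0.44205134 -0.20642907  0.01431826]
b1 [0.4815 0.2991] [0.4817 0.2995 0.0289]
b2 [0.4826 0.1896] [0.4824 0.1892 0.0315]
b3 [0.4836 0.08  ] [0.4838 0.0802 0.0284]
sel [ 0.4843 -0.0541] [ 0.4843 -0.0541  0.074 ]
st corners [0.5488 0.346 ] [ 0.5546  0.3592 -0.0041]
 [0.4142 0.3375] [0.4142 0.3372 0.0307]
 [ 0.5506 -0.1019] [ 0.5515 -0.1021  0.0253]
 [ 0.4182 -0.1017] [ 0.4184 -0.102   0.0243]
tray [0.7443 0.1643] [7.521e-01 1.689e-01 1.000e-04]
 [ 0.743  -0.1546] [ 0.7517 -0.157  -0.0023]
 [0.5883 0.1615] [0.5927 0.1658 0.0008]
 [ 0.5869 -0.1529] [ 0.5909 -0.1549  0.0024]
```

View pics/c0.png

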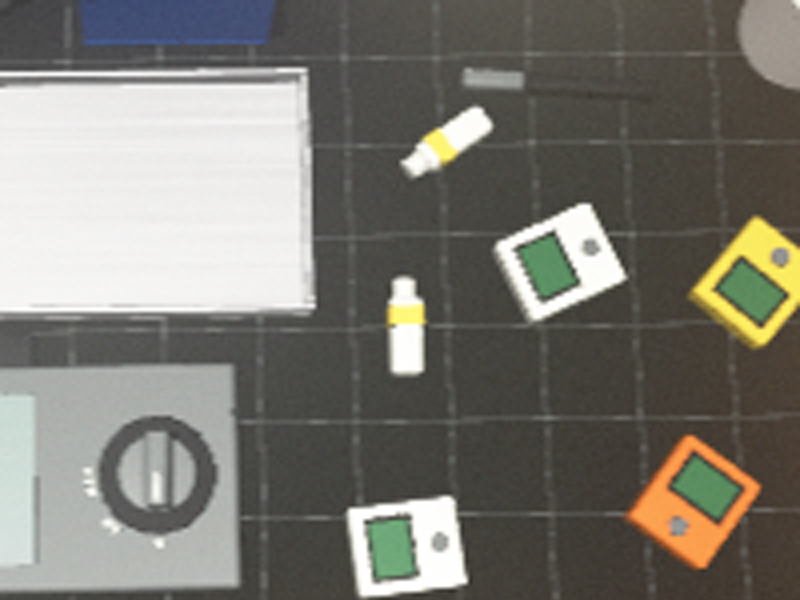

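```bash
cat >> h.py <<'E'
def plan(x,y,z,yaw,n=1,p=None):
    "mm/deg; prints n successive call totals [tool shift], turn"
    if p is None:
        o=env.get_obs(); p=[*(1000*o['tool_pos']),o['tool_rot'][2]]
    p=np.array(p,float); t=np.array([x,y,z,yaw],float); t[3]=p[3]+(t[3]-p[3]+180)%360-180
    s=(t-p)/n
    for i in range(n):
        a=np.radians(p[3]+i*s[3]); c,q=np.cos(a),np.sin(a)
        print([round(c*s[0]+q*s[1],1),round(q*s[0]-c*s[1],1),round(-s[2],1)],round(-np.radians(s[3]),3))
    return list(t)
def st():
    o=env.get_obs(); print(round(o['time_s'],2),(1000*o['tool_pos']).round(1),np.round(o['tool_rot'],2),'F',o['force'].round(1),'w',round(o['grip_width']*1000,1),'g',round(o['grasp_force'],1))
E
python3 -c "
from h import *
p=plan(632.6,-339.5,120,113.8,3); plan(632.6,-339.5,18,113.8,1,p)"
```

```text
[np.float64(160.4), np.float64(-38.9), np.float64(36.5)] -0.547
[np.float64(157.2), np.float64(50.3), np.float64(36.5)] -0.547
[np.float64(108.1), np.float64(124.8), np.float64(36.5)] -0.547
[np.float64(0.0), np.float64(0.0), np.float64(102.0)] -0.0
```

arm_command(
  series=[
    [[32, -8, 7], -0.11],
    [[64, -16, 15], -0.22],
    [[96, -23, 22], -0.33],
    [[128, -31, 29], -0.44],
    [[160, -39, 36], -0.547],
  ],
  grip=-1,
)

```text
time_s: 0.6
tool_pos: [0.3574, -0.5202, 0.1937]
tool_rot: [-180.0, -0.0, 51.3]
force: [-0.4, -1.2, -0.4]
grip_width: 0.0869
grasp_force: 0.0
```

arm_command(
  series=[
    [[31, 10, 7], -0.11],
    [[63, 20, 15], -0.22],
    [[94, 30, 22], -0.33],
    [[126, 40, 29], -0.44],
    [[157, 50, 36], -0.547],
  ],
)

```text
time_s: 1.1
tool_pos: [0.4949, -0.4296, 0.1578]
tool_rot: [-180.0, -0.0, 82.6]
force: [0.4, 0.2, -0.3]
grip_width: 0.0869
grasp_force: 0.0
```

arm_command(
  series=[
    [[22, 25, 7], -0.11],
    [[43, 50, 15], -0.22],
    [[65, 75, 22], -0.33],
    [[86, 100, 29], -0.44],
    [[108, 125, 36], -0.547],
  ],
)

```text
time_s: 1.6
tool_pos: [0.6329, -0.3396, 0.1216]
tool_rot: [-179.9, -0.0, 114.0]
force: [0.1, -0.4, -0.1]
grip_width: 0.087
grasp_force: 0.0
```

Run:
```python
from h import *
st(); im,d,K,T=shot('wrist','w1'); plan(632.6,-339.5,18,113.8)
```

```text
1.6 [ 632.9 -339.6  121.6] [-1.7995e+02 -4.0000e-02  1.1395e+02] F [ 0.1 -0.4 -0.1] w 87.0 g 0.0
[np.float64(-4.3), np.float64(-7.5), np.float64(102.0)] 0.014
```

View pics/w1.png

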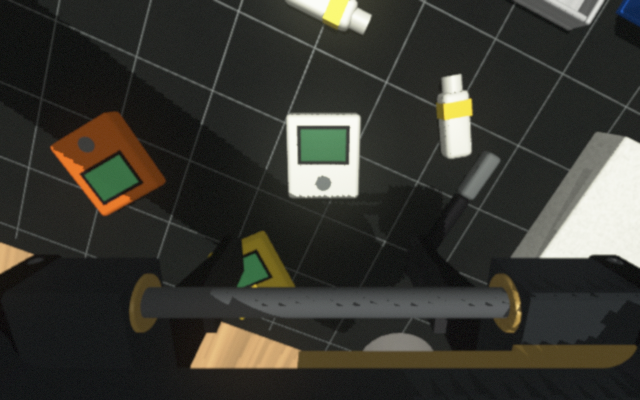

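Run:
```python
from h import *
st(); im,d,K,T=load('w1'); print(rect_of(im,K,T,(275,100,375,215),.018))
print([ray(K,T,u,v,.018)[:2].round(4) for u,v in((288,197),(358,197),(288,114),(360,114))])
```

```text
1.65 [ 637.6 -332.5  120. ] [179.75  -0.26 114.6 ] F [ 2.5  5.2 -0.4] w 86.9 g 0.0
(array([ 617.9, -309.3]), 63.5, 54.6, -66.0)
[array([ 0.6058, -0.3503]), array([ 0.6566, -0.3277]), array([ 0.5816, -0.2907]), array([ 0.6301, -0.2691])]
```

arm_command(
  series=[
    [[0, 0, 18], 0],
    [[0, 0, 36], 0],
    [[0, 0, 54], 0],
    [[0, 0, 72], 0],
    [[0, 0, 90], 0],
  ],
)

```text
time_s: 2.15
tool_pos: [0.6311, -0.3412, 0.0305]
tool_rot: [-179.9, -0.0, 113.6]
force: [-0.4, -0.1, -0.0]
grip_width: 0.087
grasp_force: 0.0
```

arm_command(
  series=[
    [[0, 0, 5], 0],
    [[0, 0, 10], 0],
    [[0, 0, 12], 0],
    [[0, 0, 12], 0],
    [[0, 0, 12], 0],
  ],
)

```text
time_s: 2.65
tool_pos: [0.633, -0.3404, 0.0215]
tool_rot: [179.9, 0.1, 113.7]
force: [-0.1, 0.8, 0.3]
grip_width: 0.0872
grasp_force: 0.0
```

arm_command(
  series=[
    [[0, 0, 0], 0],
    [[0, 0, 0], 0],
    [[0, 0, 0], 0],
    [[0, 0, 0], 0],
    [[0, 0, 0], 0],
  ],
  grip=1,
  grip_force=4,
)

```text
time_s: 3.15
tool_pos: [0.6324, -0.3403, 0.0206]
tool_rot: [-180.0, 0.0, 113.7]
force: [-0.5, 0.1, 1.3]
grip_width: 0.0562
grasp_force: 4.0
```

arm_command(
  series=[
    [[0, 0, 0], 0],
    [[0, 0, 0], 0],
    [[0, 0, 0], 0],
    [[0, 0, 0], 0],
    [[0, 0, 0], 0],
  ],
)

```text
time_s: 3.65
tool_pos: [0.6323, -0.3403, 0.0206]
tool_rot: [-180.0, 0.0, 113.7]
force: [-0.2, -0.2, -0.1]
grip_width: 0.0556
grasp_force: 4.0
```

arm_command(
  series=[
    [[0, 0, -6], 0],
    [[0, 0, -12], 0],
    [[0, 0, -18], 0],
    [[0, 0, -24], 0],
    [[0, 0, -30], 0],
  ],
)

```text
time_s: 4.15
tool_pos: [0.6325, -0.3403, 0.0513]
tool_rot: [180.0, 0.0, 113.7]
force: [-0.4, 0.5, -0.8]
grip_width: 0.0559
grasp_force: 4.0
```

arm_command(
  series=[
    [[0, 0, -8], 0],
    [[0, 0, -16], 0],
    [[0, 0, -24], 0],
    [[0, 0, -32], 0],
    [[0, 0, -40], 0],
  ],
)

```text
time_s: 4.65
tool_pos: [0.6324, -0.3402, 0.0913]
tool_rot: [180.0, 0.0, 113.7]
force: [-0.3, 0.2, -0.7]
grip_width: 0.056
grasp_force: 4.0
```

Run:
```python
from h import *
st(); im,d,K,T=shot('wrist','w2')
```

```text
4.65 [ 632.4 -340.2   91.3] [1.8000e+02 1.0000e-02 1.1372e+02] F [-0.3  0.2 -0.7] w 56.0 g 4.0
```

View pics/w2.png

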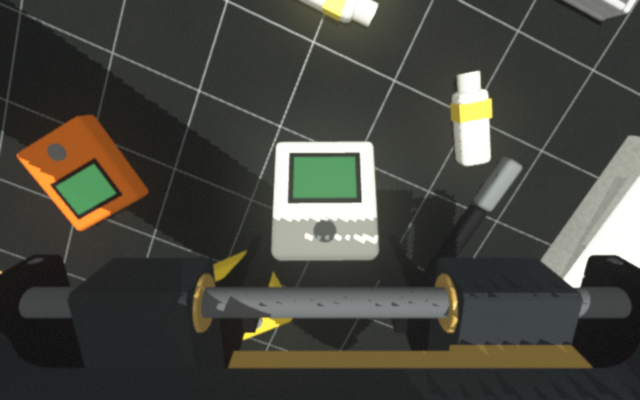

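```bash
cat >> h.py <<'E'
def zs(fn,pts):
    im,d,K,T=load(fn)
    for u,v in pts: print((u,v),(1000*pt(K,T,u,v,d)).round(1))
E
python3 - <<'E'
from h import *
zs('w2',[(325,146),(325,180),(325,210),(300,230),(300,250)])
E
```

```text
(325, 146) [ 611.6 -292.1   52. ]
(325, 180) [ 618.  -306.7   67.1]
(325, 210) [ 623.6 -319.4   76.4]
(300, 230) [ 615.5 -333.5   80.6]
(300, 250) [ 619.  -340.7   87.6]
```

arm_command(
  series=[
    [[0, 0, -8], 0],
    [[0, 0, -16], 0],
    [[0, 0, -24], 0],
    [[0, 0, -32], 0],
    [[0, 0, -40], 0],
  ],
  grip_force=3,
)

```text
time_s: 5.2
tool_pos: [0.6325, -0.3403, 0.1314]
tool_rot: [180.0, 0.0, 113.7]
force: [0.4, -0.8, -0.3]
grip_width: 0.0177
grasp_force: 0.0
```

arm_command(
  series=[
    [[0, 0, -8], 0],
    [[0, 0, -16], 0],
    [[0, 0, -24], 0],
    [[0, 0, -32], 0],
    [[0, 0, -40], 0],
  ],
)

```text
time_s: 5.7
tool_pos: [0.6324, -0.3402, 0.1712]
tool_rot: [-180.0, 0.0, 113.7]
force: [0.1, 0.1, -0.3]
grip_width: 0.0004
grasp_force: 0.0
```

Run:
```python
from h import *
st(); im,d,K,T=shot('wrist','w3')
zs('w3',[(325,v) for v in range(150,290,10)])
```

```text
5.7 [ 632.4 -340.2  171.2] [-180.      0.    113.72] F [ 0.1  0.1 -0.3] w 0.4 g 0.0
(325, 150) [ 6.219e+02 -3.155e+02  1.000e-01]
(325, 160) [ 6.258e+02 -3.244e+02  4.000e-01]
(325, 170) [ 6.298e+02 -3.335e+02  2.000e-01]
(325, 180) [ 632.1 -338.8   16.6]
(325, 190) [ 635.9 -347.4   17.8]
(325, 200) [ 639.9 -356.5   17.8]
(325, 210) [ 644.  -365.6   18.3]
(325, 220) [ 648.3 -375.4   17.3]
(325, 230) [ 652.3 -384.6   18.3]
(325, 240) [ 628.9 -331.4  165. ]
(325, 250) [ 629.4 -332.7  173.7]
(325, 260) [ 631.6 -337.6  173.8]
(325, 270) [ 633.5 -341.9  175.5]
(325, 280) [ 635.1 -345.5  178.2]
```

View pics/w3.png

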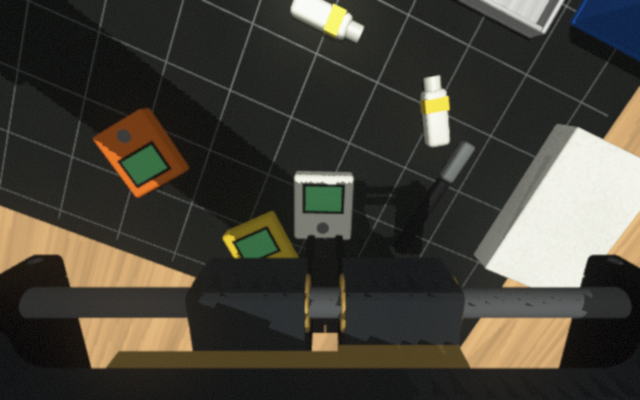

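Run:
```python
from h import *
im,d,K,T=shot('top','t3')
print(rect_of(im,K,T,(400,130,470,215),.018))
```

```text
(array([ 631.2, -337.8]), 54.4, 10.3, 24.7)
```

Run:
```python
from h import *
im,d,K,T=load('w3')
# depth-based footprint
v,u=np.mgrid[160:260,270:375]; P=np.array([pt(K,T,a,b,d) for a,b in zip(u.ravel(),v.ravel())])
m=(P[:,2]>.014)&(P[:,2]<.024)&(im[v.ravel(),u.ravel()].max(1)>0)
# exclude yellow
px=im[v.ravel(),u.ravel()].astype(int); m&=~((px[:,1]-px[:,0]>60)&(px[:,2]>px[:,1]))
p=P[m][:,:2]*1000; print(m.sum(),p.min(0),p.max(0))
print(cv2.minAreaRect(p.astype(np.float32)))
print(cv2.boundingRect(((im.min(2)>60)&(d>0)).astype(np.uint8)[185:236,290:360]))
print([ray(K,T,a,b,.018)[:2].round(4) for a,b in((294,183),(354,183),(296,238),(352,238))])
```

```text
3762 [ 603.14097523 -433.05652546] [ 677.58718388 -325.45157131]
((633.8909301757812, -378.41534423828125), (79.59886932373047, 85.71260070800781), 22.118257522583008)
(4, 0, 60, 51)
[array([ 0.6066, -0.3528]), array([ 0.658 , -0.3301]), array([ 0.6297, -0.4041]), array([ 0.6802, -0.3818])]
```

arm_command(
  series=[
    [[-1, 0, 20], 0],
    [[-1, 0, 40], 0],
    [[-1, 0, 60], 0],
    [[-1, 0, 80], 0],
    [[-1, 0, 100], 0],
  ],
  grip=-1,
)

```text
time_s: 6.3
tool_pos: [0.6325, -0.3411, 0.0694]
tool_rot: [-180.0, -0.0, 113.7]
force: [-0.7, -0.4, 0.2]
grip_width: 0.0326
grasp_force: 0.0
```

arm_command(
  series=[
    [[0, 0, 15], 0],
    [[0, 0, 30], 0],
    [[0, 0, 45], 0],
    [[0, 0, 55], 0],
    [[0, 0, 55], 0],
  ],
)

```text
time_s: 6.8
tool_pos: [0.6331, -0.341, 0.0154]
tool_rot: [180.0, 0.0, 113.7]
force: [-0.6, -0.0, -1.0]
grip_width: 0.073
grasp_force: 0.0
```

arm_command(
  series=[
    [[0, 0, 0], 0],
    [[0, 0, 0], 0],
    [[0, 0, 0], 0],
    [[0, 0, 0], 0],
    [[0, 0, 0], 0],
  ],
  grip=1,
  grip_force=4.5,
)

```text
time_s: 7.3
tool_pos: [0.6328, -0.3412, 0.0155]
tool_rot: [-180.0, 0.0, 113.7]
force: [0.3, 0.2, -0.1]
grip_width: 0.0565
grasp_force: 4.5
```

arm_command(
  series=[
    [[0, 0, 0], 0],
    [[0, 0, 0], 0],
    [[0, 0, -4], 0],
    [[0, 0, -12], 0],
    [[0, 0, -20], 0],
  ],
)

```text
time_s: 7.8
tool_pos: [0.6329, -0.3411, 0.0363]
tool_rot: [180.0, -0.0, 113.7]
force: [-1.2, -0.1, -0.8]
grip_width: 0.0562
grasp_force: 4.5
```

arm_command(
  series=[
    [[0, 0, -10], 0],
    [[0, 0, -20], 0],
    [[0, 0, -30], 0],
    [[0, 0, -40], 0],
    [[0, 0, -50], 0],
  ],
)

```text
time_s: 8.3
tool_pos: [0.6328, -0.3412, 0.0866]
tool_rot: [180.0, 0.0, 113.7]
force: [-0.1, -0.1, -1.3]
grip_width: 0.0561
grasp_force: 4.5
```

Run:
```python
from h import *
st(); im,d,K,T=shot('wrist','w4'); shot('side','s4')
zs('w4',[(325,v) for v in range(200,290,8)])
```

```text
8.3 [ 632.8 -341.2   86.6] [1.7999e+02 2.0000e-02 1.1372e+02] F [-0.1 -0.1 -1.3] w 56.1 g 4.5
(325, 200) [ 631.4 -337.1   -0. ]
(325, 208) [ 633.8 -342.5    0.9]
(325, 216) [ 6.366e+02 -3.488e+02 -3.000e-01]
(325, 224) [ 639.2 -354.7   -0. ]
(325, 232) [ 6.418e+02 -3.607e+02  3.000e-01]
(325, 240) [ 629.6 -332.9   79.1]
(325, 248) [ 630.4 -334.8   84.3]
(325, 256) [ 631.2 -336.6   89. ]
(325, 264) [ 632.9 -340.6   89.2]
(325, 272) [ 635.3 -345.9   86.9]
(325, 280) [ 637.5 -351.    85.5]
(325, 288) [ 619.9 -311.   160.4]
```

View pics/w4.png

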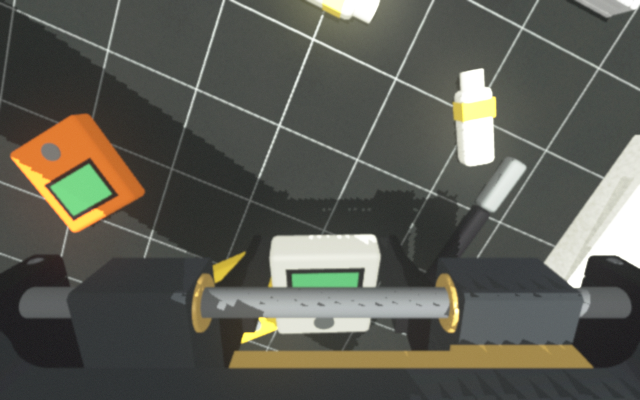

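arm_command(
  series=[
    [[0, 0, -45], 0],
    [[0, 0, -45], 0],
    [[0, 0, -90], 0],
    [[0, 0, -90], 0],
    [[0, 0, -120], 0],
  ],
  grip_force=4,
)

```text
time_s: 8.9
tool_pos: [0.6314, -0.3406, 0.2026]
tool_rot: [-179.8, -0.2, 113.7]
force: [-1.0, 0.4, -1.8]
grip_width: 0.0557
grasp_force: 4.0
```

arm_command(
  series=[
    [[0, 0, 40], 0],
    [[0, 0, 0], 0],
    [[0, 0, 40], 0],
    [[0, 0, 0], 0],
    [[0, 0, 0], 0],
  ],
)

```text
time_s: 9.4
tool_pos: [0.6342, -0.3414, 0.2084]
tool_rot: [179.8, 0.2, 113.7]
force: [1.5, 0.1, 1.0]
grip_width: 0.0559
grasp_force: 4.0
```

```bash
cat >> h.py <<'E'
def tilt(fn,rows=(236,290),u=325):
    "fit line z vs tool-x along column; report points near the held part"
    im,d,K,T=load(fn); o=env.get_obs(); p0=np.array(o['tool_pos']); a=np.radians(o['tool_rot'][2])
    ax=np.array([np.cos(a),np.sin(a),0])
    for v in range(*rows,6):
        q=pt(K,T,u,v,d)-p0; print(v,round(1000*q@ax,1),round(1000*q[2],1),im[v,u])
E
python3 - <<'E'
from h import *
st(); shot('wrist','w5'); tilt('w5')
E
```

```text
9.4 [ 634.2 -341.4  208.4] [179.82   0.23 113.74] F [1.5 0.1 1. ] w 55.9 g 4.0
236 12.9 -3.9 [119 128 129]
242 10.4 -2.3 [124 134 133]
248 8.1 -0.1 [123 132 131]
254 4.7 -0.2 [125 134 133]
260 2.3 1.5 [124 134 134]
266 -1.4 1.0 [102 112 112]
272 -128.1 -207.6 [29 32 34]
278 -136.8 -208.4 [26 31 32]
284 -145.0 -208.2 [29 33 35]
```

Run:
```python
from h import *
st();p=plan(483.3,138,208,90.5,3); plan(483.3,138,110,90.5,1,p)
```

```text
9.45 [ 634.6 -341.6  208.1] [179.78   0.26 113.72] F [ 0.5 -1.  -0.6] w 55.9 g 4.0
[np.float64(166.6), np.float64(18.2), np.float64(0.0)] 0.135
[np.float64(167.6), np.float64(-4.5), np.float64(0.0)] 0.135
[np.float64(165.4), np.float64(-27.0), np.float64(0.0)] 0.135
[np.float64(0.0), np.float64(0.0), np.float64(98.0)] -0.0
```

arm_command(
  series=[
    [[25, 3, 0], 0.027],
    [[60, 7, 0], 0.054],
    [[96, 11, 0], 0.081],
    [[132, 15, 0], 0.108],
    [[167, 18, 0], 0.135],
  ],
)

```text
time_s: 9.95
tool_pos: [0.5823, -0.1796, 0.2057]
tool_rot: [179.9, 0.1, 105.9]
force: [0.0, 0.7, -0.6]
grip_width: 0.0561
grasp_force: 4.0
```

arm_command(
  series=[
    [[34, -1, 0], 0.027],
    [[67, -2, 0], 0.054],
    [[101, -3, 0], 0.081],
    [[134, -4, 0], 0.108],
    [[168, -4.5, 0], 0.135],
  ],
)

```text
time_s: 10.45
tool_pos: [0.5317, -0.0196, 0.2058]
tool_rot: [179.9, 0.0, 98.2]
force: [0.3, -1.0, -1.0]
grip_width: 0.056
grasp_force: 4.0
```

arm_command(
  series=[
    [[35, -6, 0], 0.027],
    [[70, -12, 0], 0.054],
    [[110, -18, 0], 0.081],
    [[142, -23, 0], 0.108],
    [[165, -27, 0], 0.135],
  ],
)

```text
time_s: 10.95
tool_pos: [0.4808, 0.1417, 0.206]
tool_rot: [179.9, -0.0, 90.6]
force: [0.3, 0.1, -1.0]
grip_width: 0.0557
grasp_force: 4.0
```

arm_command(
  series=[
    [[0, 0, 10], 0],
    [[0, 0, 28], 0],
    [[0, 0, 46], 0],
    [[0, 0, 64], 0],
    [[0, 0, 75], 0],
  ],
)

```text
time_s: 11.45
tool_pos: [0.481, 0.1374, 0.1288]
tool_rot: [-180.0, 0.0, 90.5]
force: [-0.7, 0.3, -1.6]
grip_width: 0.0558
grasp_force: 4.0
```

arm_command(
  series=[
    [[0, 0, 7], 0],
    [[0, 0, 14], 0],
    [[0, 0, 14], 0],
    [[0, 0, 14], 0],
    [[0, 0, 14], 0],
  ],
)

```text
time_s: 11.95
tool_pos: [0.4816, 0.1388, 0.1172]
tool_rot: [179.9, -0.0, 90.5]
force: [0.2, -0.0, -0.6]
grip_width: 0.0562
grasp_force: 4.0
```

Run:
```python
from h import *
st(); shot('wrist','w6'); tilt('w6',(224,290))
```

```text
11.95 [481.6 138.8 117.2] [179.93  -0.    90.52] F [ 0.2 -0.  -0.6] w 56.2 g 4.0
224 -15.3 -87.7 [170 181 161]
230 5.5 -28.2 [104 108 105]
236 12.8 -3.8 [134 144 142]
242 9.9 -2.9 [141 152 150]
248 7.0 -2.0 [139 150 149]
254 4.3 -0.7 [140 150 149]
260 1.8 0.8 [140 151 150]
266 -1.9 0.2 [118 127 132]
272 -56.6 -87.3 [ 39  41 115]
278 -61.3 -86.0 [ 38  41 114]
284 -67.5 -87.0 [169 176 159]
```

arm_command(
  series=[
    [[0, 2, 10], 0],
    [[0, 2, 18], 0],
    [[0, 2, 22], 0],
    [[-10, 2, 22.5], 0],
    [[-20, 2, 22.5], 0],
  ],
)

```text
time_s: 12.5
tool_pos: [0.4831, 0.1182, 0.0939]
tool_rot: [-180.0, 0.0, 90.6]
force: [0.3, -0.4, -0.3]
grip_width: 0.0558
grasp_force: 4.0
```

arm_command(
  series=[
    [[-6, 0, 0.5], 0],
    [[-11, 0, 1.2], 0],
    [[-19, 0, 2.7], 0],
    [[-27, 0, 4.8], 0],
    [[-34, 0, 8.3], 0],
  ],
)

```text
time_s: 13.0
tool_pos: [0.4837, 0.0834, 0.086]
tool_rot: [180.0, 0.1, 90.5]
force: [-1.6, -0.6, 4.0]
grip_width: 0.056
grasp_force: 4.0
```

arm_command(
  series=[
    [[-7, 0, 4], 0],
    [[-13.5, 0, 9], 0],
    [[-18.6, 0, 14.8], 0],
    [[-23, 0, 22], 0],
    [[-27, 0, 28], 0],
  ],
)

```text
time_s: 13.5
tool_pos: [0.4839, 0.0574, 0.0569]
tool_rot: [180.0, -0.0, 90.5]
force: [0.7, -0.9, 1.0]
grip_width: 0.056
grasp_force: 4.0
```

Run:
```python
from h import *
st(); shot('wrist','w7'); tilt('w7',(150,290))
```

```text
13.5 [483.9  57.4  56.9] [ 1.7998e+02 -3.0000e-02  9.0500e+01] F [ 0.7 -0.9  1. ] w 56.0 g 4.0
150 55.6 -10.9 [196 212 210]
156 53.3 -7.4 [225 235 235]
162 50.4 -7.4 [227 237 236]
168 47.7 -6.0 [225 236 235]
174 44.9 -5.2 [226 236 235]
180 42.3 -3.8 [227 236 235]
186 40.2 -0.9 [228 238 237]
192 37.3 -0.6 [229 238 237]
198 35.0 1.8 [228 237 236]
204 32.3 2.7 [217 227 226]
210 29.7 3.7 [90 93 88]
216 27.0 4.6 [90 92 89]
222 24.5 5.8 [199 214 211]
228 21.9 6.9 [118 126 126]
234 19.7 8.9 [120 129 127]
240 16.7 9.0 [118 126 125]
246 15.3 12.5 [118 125 125]
252 11.9 11.8 [116 125 124]
258 9.7 13.5 [118 126 126]
264 7.2 14.6 [121 129 129]
270 4.7 15.7 [123 131 130]
276 2.1 16.5 [121 130 129]
282 -0.5 17.5 [115 123 123]
288 33.7 75.2 [57 58 55]
```

View pics/w7.png

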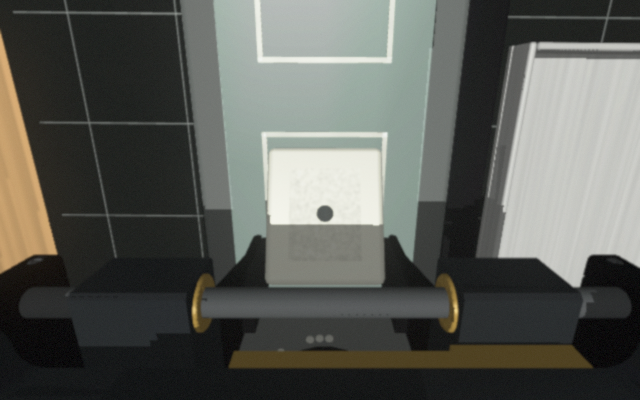

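arm_command(
  series=[
    [[-2.3, 0, 6], 0],
    [[-4, 0, 12], 0],
    [[-4.5, 0, 15], 0],
    [[-5, 0, 17], 0],
    [[-5, 0, 17], 0],
  ],
)

```text
time_s: 14.05
tool_pos: [0.4835, 0.053, 0.0404]
tool_rot: [-180.0, -0.0, 90.5]
force: [-0.3, 0.5, -0.8]
grip_width: 0.0563
grasp_force: 4.0
```

arm_command(
  series=[
    [[0, 0, 0], 0],
    [[0, 0, 0], 0],
    [[0, 0, 0], 0],
    [[0, 0, 0], 0],
    [[0, 0, 0], 0],
  ],
  grip=-1,
)

```text
time_s: 14.55
tool_pos: [0.4839, 0.0527, 0.0408]
tool_rot: [180.0, 0.0, 90.5]
force: [-0.1, 0.1, 0.5]
grip_width: 0.0843
grasp_force: 0.0
```

arm_command(
  series=[
    [[0, 0, -30], 0],
    [[0, 0, -60], 0],
    [[0, 0, -90], 0],
    [[0, 0, -120], 0],
    [[0, 0, -150], 0],
  ],
)

```text
time_s: 15.05
tool_pos: [0.4837, 0.0528, 0.192]
tool_rot: [180.0, 0.0, 90.5]
force: [0.0, -0.2, 0.5]
grip_width: 0.0869
grasp_force: 0.0
```

Run:
```python
from h import *
st(); im,d,K,T=shot('wrist','w8'); zs('w8',[(u,v) for v in range(140,260,15) for u in (325,)])
im,d,K,T=shot('top','t8'); print('B',rect_of(im,K,T,(362,220,400,252),.018))
plan(440-3.7,-206.2-32.8,120,96.4,3)
```

```text
15.05 [483.7  52.8 192. ] [1.7999e+02 2.0000e-02 9.0530e+01] F [ 0.  -0.2  0.5] w 86.9 g 0.0
(325, 140) [483.6  93.   46.8]
(325, 155) [483.7  79.9  48. ]
(325, 170) [483.9  66.1  47.3]
(325, 185) [484.   51.9  46.3]
(325, 200) [484.2  32.   30.2]
(325, 215) [484.4  15.8  29. ]
(325, 230) [484.6   0.   29.8]
(325, 245) [484.7 -17.1  28.8]
B (array([ 441.2, -206.3]), 66.8, 54.9, -83.6)
[np.float64(-97.2), np.float64(-17.6), np.float64(25.0)] -0.034
[np.float64(-96.6), np.float64(-20.9), np.float64(25.0)] -0.034
[np.float64(-95.8), np.float64(-24.2), np.float64(25.0)] -0.034
```

View pics/w8.png

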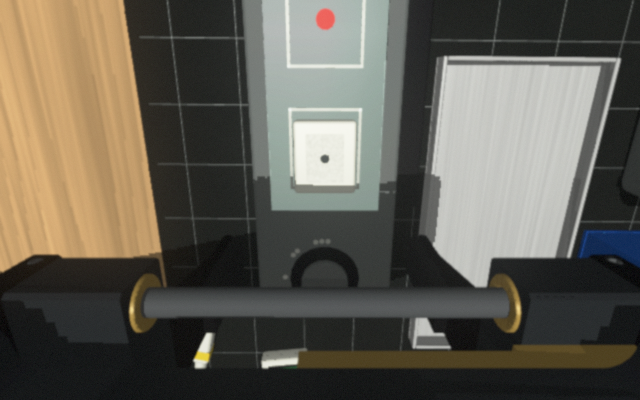

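Run:
```python
from h import *
im,d,K,T=load('w8'); 
print('v-profile u=325',[(v,int(im[v,325].min())) for v in range(104,130,1)])
print('bottom',[(v,int(im[v,310].min())) for v in range(178,214,2)])
print('h-profile v=155',[(u,int(im[155,u].min())) for u in list(range(284,302))+list(range(350,370))])
```

```text
v-profile u=325 [(104, 163), (105, 163), (106, 163), (107, 178), (108, 208), (109, 222), (110, 214), (111, 187), (112, 164), (113, 160), (114, 161), (115, 159), (116, 162), (117, 159), (118, 155), (119, 144), (120, 146), (121, 179), (122, 211), (123, 227), (124, 236), (125, 240), (126, 240), (127, 239), (128, 240), (129, 240)]
bottom [(178, 230), (180, 227), (182, 225), (184, 174), (186, 118), (188, 118), (190, 116), (192, 119), (194, 141), (196, 142), (198, 140), (200, 141), (202, 140), (204, 138), (206, 140), (208, 137), (210, 107), (212, 65)]
h-profile v=155 [(284, 152), (285, 152), (286, 152), (287, 152), (288, 157), (289, 178), (290, 202), (291, 205), (292, 178), (293, 162), (294, 192), (295, 216), (296, 231), (297, 235), (298, 236), (299, 236), (300, 236), (301, 236), (350, 234), (351, 234), (352, 233), (353, 225), (354, 208), (355, 176), (356, 161), (357, 176), (358, 199), (359, 201), (360, 174), (361, 152), (362, 147), (363, 147), (364, 147), (365, 145), (366, 146), (367, 145), (368, 145), (369, 145)]
```

Run:
```python
from h import *
im,d,K,T=load('w8'); r=lambda u,v,z:(1000*ray(K,T,u,v,z)[:2]).round(1)
print('outline top',r(325,109,.03),'L',r(290.5,155,.03),'R',r(358.5,155,.03))
print('logger top',r(325,121,.048),'bot',r(325,184.5,.048),'L',r(294,155,.048),'R',r(355,155,.048))
```

```text
outline top [483.4 118.4] L [451.4  76.1] R [515.2  76.8]
logger top [483.5 109.4] bot [484.   52.8] L [456.3  79.6] R [510.3  80.2]
```

arm_command(
  series=[
    [[25, 0, 35], 0],
    [[25, 0, 75], 0],
    [[25, 0, 115], 0],
    [[25, 0, 140], 0],
    [[25, 0, 151], 0],
  ],
)

```text
time_s: 15.65
tool_pos: [0.4819, 0.0775, 0.038]
tool_rot: [-179.8, 0.0, 90.5]
force: [-23.2, -4.9, 76.9]
grip_width: 0.0839
grasp_force: 38.5
```

arm_command(
  series=[
    [[0, 0, 0], 0],
    [[0, 0, 0], 0],
    [[0, 0, 0], 0],
    [[0, 0, 0], 0],
    [[0, 0, 0], 0],
  ],
  grip=1,
  grip_force=10,
)

```text
time_s: 16.15
tool_pos: [0.4837, 0.0776, 0.0399]
tool_rot: [180.0, 0.0, 90.5]
force: [0.9, 0.7, 0.2]
grip_width: 0.0557
grasp_force: 10.0
```

arm_command(
  series=[
    [[0, 0, 0], 0],
    [[0, 0, -3], 0],
    [[3, 0, -3], 0],
    [[3, 0, 0], 0],
    [[3, 0, 0], 0],
  ],
)

```text
time_s: 16.65
tool_pos: [0.4838, 0.0811, 0.0397]
tool_rot: [180.0, -0.0, 90.5]
force: [0.1, 1.8, 0.8]
grip_width: 0.0556
grasp_force: 10.0
```

arm_command(
  series=[
    [[0, 0, 0], 0],
    [[0, 0, 0], 0],
    [[0, 0, 0], 0],
    [[0, 0, 0], 0],
    [[0, 0, 0], 0],
  ],
  grip=-1,
)

```text
time_s: 17.15
tool_pos: [0.4836, 0.0806, 0.0397]
tool_rot: [-180.0, 0.0, 90.5]
force: [1.1, 0.0, -0.3]
grip_width: 0.0845
grasp_force: 0.0
```

arm_command(
  series=[
    [[0, 0, -30], 0],
    [[0, 0, -60], 0],
    [[0, 0, -90], 0],
    [[0, 0, -120], 0],
    [[0, 0, -150], 0],
  ],
)

```text
time_s: 17.65
tool_pos: [0.4834, 0.0807, 0.191]
tool_rot: [180.0, 0.0, 90.5]
force: [0.7, 0.5, -0.4]
grip_width: 0.0868
grasp_force: 0.0
```

Run:
```python
from h import *
st(); im,d,K,T=shot('wrist','w9'); r=lambda u,v,z:(1000*ray(K,T,u,v,z)[:2]).round(1)
c=im[:,325].min(1); print([(v,int(c[v])) for v in list(range(140,166,2))+list(range(220,250,2))]); print(r(325,150,.03),r(325,150,.048),r(325,230,.03),r(325,230,.048))
im,d,K,T=shot('top','t9'); print('B',rect_of(im,K,T,(362,220,400,252),.018))
p=plan(440.8,-150,190,96.4,2); plan(440.8-3.7,-206.3-32.8,120,96.4,1,p)
```

```text
17.65 [483.4  80.7 191. ] [1.7999e+02 2.0000e-02 9.0520e+01] F [ 0.7  0.5 -0.4] w 86.8 g 0.0
[(140, 211), (142, 186), (144, 153), (146, 142), (148, 135), (150, 202), (152, 230), (154, 235), (156, 235), (158, 235), (160, 233), (162, 224), (164, 227), (220, 138), (222, 139), (224, 137), (226, 137), (228, 136), (230, 136), (232, 137), (234, 134), (236, 110), (238, 67), (240, 63), (242, 61), (244, 62), (246, 61), (248, 59)]
[483.5 109.3] [483.4 112.5] [484.3  28.5] [484.2  36.3]
B (array([ 441.2, -206.3]), 66.8, 54.9, -83.6)
[np.float64(-115.4), np.float64(-23.8), np.float64(1.9)] -0.051
[np.float64(-114.0), np.float64(-29.7), np.float64(1.9)] -0.051
[np.float64(-88.1), np.float64(-13.6), np.float64(70.0)] -0.0
```

arm_command(
  series=[
    [[-20, -4, 0], -0.01],
    [[-48, -9, 0], -0.02],
    [[-76, -15, 0], -0.03],
    [[-104, -20, 0], -0.04],
    [[-127, -24, 0], -0.0515],
  ],
)

```text
time_s: 18.25
tool_pos: [0.4598, -0.0482, 0.1889]
tool_rot: [-179.9, 0.0, 93.4]
force: [0.3, 0.3, -0.1]
grip_width: 0.0871
grasp_force: 0.0
```

arm_command(
  series=[
    [[-28, -7, 0], -0.01],
    [[-56, -14, 0], -0.02],
    [[-84, -21, 0], -0.03],
    [[-110, -27, 0], -0.04],
    [[-125.4, -30.6, 0], -0.0515],
  ],
)

```text
time_s: 18.75
tool_pos: [0.4366, -0.1758, 0.1888]
tool_rot: [-179.9, 0.0, 96.3]
force: [0.7, 0.3, -0.3]
grip_width: 0.0867
grasp_force: 0.0
```

arm_command(
  series=[
    [[0, 0, 20], 0],
    [[0, 0, 45], 0],
    [[0, 0, 70], 0],
    [[0, 0, 95], 0],
    [[0, 0, 115], 0],
  ],
)

```text
time_s: 19.25
tool_pos: [0.4366, -0.1731, 0.0725]
tool_rot: [-179.9, -0.1, 96.4]
force: [0.1, -0.1, -0.0]
grip_width: 0.0868
grasp_force: 0.0
```

Run:
```python
from h import *
st(); plan(437.5,-173.5,15.5,96.4)
im,d,K,T=shot('top','t10'); print('B',rect_of(im,K,T,(355,220,405,255),.018))
```

```text
19.25 [ 436.6 -173.1   72.5] [-1.7989e+02 -6.0000e-02  9.6430e+01] F [ 0.1 -0.1 -0. ] w 86.8 g 0.0
[np.float64(-0.5), np.float64(0.8), np.float64(57.0)] 0.001
B (array([ 475.7, -154. ]), 7.5, 2.5, -1.6)
```

arm_command(
  series=[
    [[0, 0, 17], 0],
    [[0, 0, 34], 0],
    [[0, 0, 46], 0],
    [[0, 0, 53], 0],
    [[0, 0, 57], 0],
  ],
)

```text
time_s: 19.8
tool_pos: [0.4376, -0.1734, 0.0173]
tool_rot: [-180.0, -0.0, 96.4]
force: [-0.1, -0.4, -0.3]
grip_width: 0.0871
grasp_force: 0.0
```

arm_command(
  series=[
    [[0, 0, 0], 0],
    [[0, 0, 0], 0],
    [[0, 0, 0], 0],
    [[0, 0, 0], 0],
    [[0, 0, 0], 0],
  ],
  grip=1,
  grip_force=4.5,
)

```text
time_s: 20.3
tool_pos: [0.4378, -0.1737, 0.0181]
tool_rot: [180.0, 0.0, 96.4]
force: [-0.9, -0.2, 2.1]
grip_width: 0.0558
grasp_force: 4.5
```

arm_command(
  series=[
    [[0, 0, 0], 0],
    [[0, 0, 0], 0],
    [[0, 0, -4], 0],
    [[0, 0, -12], 0],
    [[0, 0, -20], 0],
  ],
)

```text
time_s: 20.8
tool_pos: [0.4378, -0.1735, 0.0382]
tool_rot: [-180.0, -0.0, 96.4]
force: [1.0, 0.4, -0.8]
grip_width: 0.056
grasp_force: 4.5
```

arm_command(
  series=[
    [[0, 0, -10], 0],
    [[0, 0, -20], 0],
    [[0, 0, -30], 0],
    [[0, 0, -40], 0],
    [[0, 0, -50], 0],
  ],
)

```text
time_s: 21.3
tool_pos: [0.4379, -0.1736, 0.0887]
tool_rot: [180.0, 0.0, 96.4]
force: [-0.4, 0.3, -0.7]
grip_width: 0.0561
grasp_force: 4.5
```

arm_command(
  series=[
    [[0, 0, -45], 0],
    [[0, 0, -45], 0],
    [[0, 0, -90], 0],
    [[0, 0, -90], 0],
    [[0, 0, -120], 0],
  ],
  grip_force=4,
)

```text
time_s: 21.8
tool_pos: [0.4357, -0.1728, 0.2058]
tool_rot: [-179.7, -0.2, 96.4]
force: [-0.5, 0.2, -1.3]
grip_width: 0.0559
grasp_force: 4.0
```

arm_command(
  series=[
    [[0, 0, 40], 0],
    [[0, 0, 0], 0],
    [[0, 0, 40], 0],
    [[0, 0, 0], 0],
    [[0, 0, 0], 0],
  ],
)

```text
time_s: 22.3
tool_pos: [0.4383, -0.1737, 0.2093]
tool_rot: [179.9, 0.1, 96.4]
force: [1.2, -1.3, 0.1]
grip_width: 0.0353
grasp_force: 0.0
```

Run:
```python
from h import *
shot('wrist','w11'); st(); tilt('w11',(224,290))
p=plan(482,357,208,90.5,4)
```

```text
22.35 [ 438.6 -173.8  209. ] [1.7986e+02 1.0000e-01 9.6420e+01] F [ 0.6 -0.7  0.6] w 29.2 g 0.0
224 -66.0 -209.3 [42 45 41]
230 -73.9 -210.2 [24 26 27]
236 -80.9 -209.0 [22 25 24]
242 -88.6 -208.9 [24 28 26]
248 -96.4 -209.1 [24 27 26]
254 -104.6 -209.7 [24 28 25]
260 -112.8 -210.2 [25 25 26]
266 -120.0 -208.5 [28 29 30]
272 -129.1 -210.2 [62 66 63]
278 -136.4 -208.7 [46 51 50]
284 -145.7 -210.1 [45 48 49]
[np.float64(130.7), np.float64(25.6), np.float64(0.2)] 0.026
[np.float64(131.3), np.float64(22.2), np.float64(0.2)] 0.026
[np.float64(131.8), np.float64(18.8), np.float64(0.2)] 0.026
[np.float64(132.2), np.float64(15.4), np.float64(0.2)] 0.026
```

Run:
```python
from h import *
a=shot('wrist','w12')[0]; b=shot('top','t12')[0]
cv2.imwrite('pics/m12.png',np.hstack([cv2.resize(b[140:330,280:470],(400,400)),cv2.resize(a[:,120:520],(400,400))]))
```

```text
(no output)
```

View pics/m12.png

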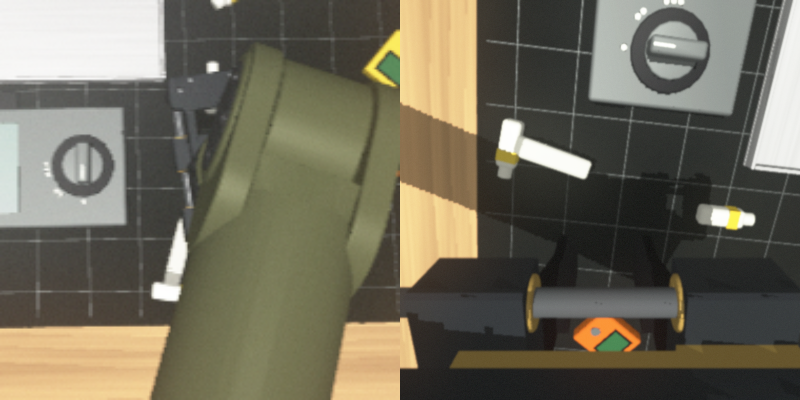

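arm_command(
  series=[
    [[30, 10, 0], 0],
    [[60, 20, 0], 0],
    [[95, 30, 0], 0],
    [[130, 40, 0], 0],
    [[160, 50, 0], 0],
  ],
  grip=-1,
)

```text
time_s: 22.95
tool_pos: [0.4696, -0.007, 0.2076]
tool_rot: [180.0, -0.0, 96.5]
force: [1.0, 0.0, -0.0]
grip_width: 0.0499
grasp_force: 0.0
```

Run:
```python
from h import *
st(); b,d,K,T=shot('top','t13'); a=load('top0')[0]; s=shot('side','s13')[0]
f=lambda i:cv2.resize(i[215:295,335:415],(400,400),interpolation=cv2.INTER_CUBIC)
cv2.imwrite('pics/m13.png',np.hstack([f(b),cv2.resize(s[190:250,360:440],(400,300),interpolation=cv2.INTER_CUBIC).repeat(1,0)[:400] if 0 else cv2.copyMakeBorder(cv2.resize(s[190:250,360:440],(400,300),interpolation=cv2.INTER_CUBIC),0,100,0,0,0)]))
for i in(a,b): print(rect_of(i,K,T,(345,268,382,290),.018,140))
```

```text
22.95 [469.6  -7.  207.6] [180.    -0.    96.47] F [ 1.  0. -0.] w 49.9 g 0.0
(array([ 343.3, -148.9]), 33.6, 18.7, 76.9)
(array([ 346.9, -162.4]), 60.5, 35.8, 89.3)
```

View pics/m13.png

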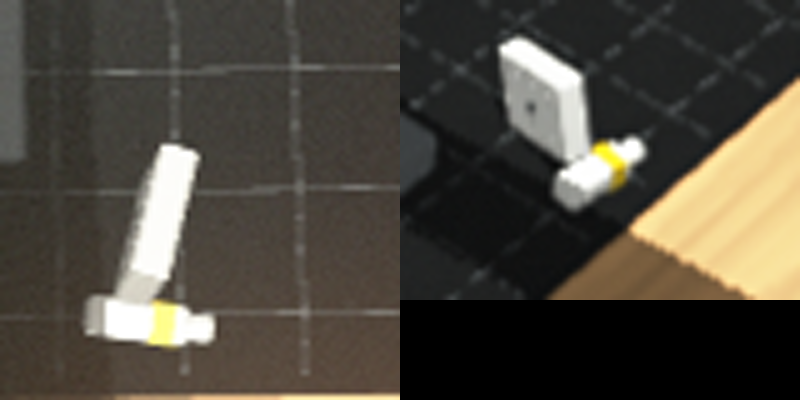

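Run:
```python
from h import *
im,d,K,T=load('t13')
f=lambda x,y:(335+x/5,215+y/5)
for q in [(180,160),(165,205),(155,250),(150,270)]: print(q,(1000*pt(K,T,*f(*q),d)).round(1))
for h in(.056,.066):
    print(h,[(1000*ray(K,T,*f(*q),h)[:2]).round(1) for q in [(165,143),(199,152),(133,271),(166,281)]])
w,_,K2,T2=load('w12')
# wrist montage right: u=120+ (x-400), v=y ; top corners of the bar
```

```text
(180, 160) [ 413.9 -176.    53.8]
(165, 205) [ 392.7 -167.1   64. ]
(155, 250) [ 372.1 -161.3   68.3]
(150, 270) [ 363.  -158.8   67.8]
0.056 [array([ 421.8, -168.9]), array([ 417.4, -184.8]), array([ 362.5, -152.1]), array([ 357.7, -167.4])]
0.066 [array([ 421.4, -167.7]), array([ 417. , -183.5]), array([ 362.6, -151.1]), array([ 357.8, -166.2])]
```

Run:
```python
from h import *
for fn,box in(('t13',(360,242,378,274)),('w12',(236,130,318,185))):
    im,d,K,T=load(fn); u0,v0,u1,v1=box
    P=np.array([pt(K,T,u,v,d) for v in range(v0,v1) for u in range(u0,u1)])*1000
    z=P[:,2]; print(fn,np.histogram(z[z>25],bins=range(25,80,3)))
    m=z>np.percentile(z[z>45],30) if (z>45).any() else z>40
    print(cv2.minAreaRect(P[m][:,:2].astype(np.float32)))
```

```text
t13 (array([ 2,  2,  2,  3,  5,  4,  4, 11,  7, 25, 33, 43, 36, 32, 38, 16,  2,
        0]), array([25, 28, 31, 34, 37, 40, 43, 46, 49, 52, 55, 58, 61, 64, 67, 70, 73,
       76, 79]))
((392.7900695800781, -115.49683380126953), (121.22359466552734, 57.51340866088867), 80.57809448242188)
w12 (array([  7,   4,   5,   7,   7,  10,  12,  12,  30, 147, 220, 241, 245,
       249, 262, 104,   1,   0]), array([25, 28, 31, 34, 37, 40, 43, 46, 49, 52, 55, 58, 61, 64, 67, 70, 73,
       76, 79]))
((392.65240478515625, -123.22467041015625), (82.62744903564453, 53.98048400878906), 75.76469421386719)
```

Run:
```python
from h import *
st();p=plan(398,-170.3,120,163,3)
```

```text
23.05 [470.2  -3.6 207.8] [ 1.7994e+02 -1.0000e-01  9.6870e+01] F [ 1.1 -0.2  0.4] w 58.1 g 0.0
[np.float64(-52.3), np.float64(-30.5), np.float64(29.3)] -0.385
[np.float64(-37.0), np.float64(-47.9), np.float64(29.3)] -0.385
[np.float64(-16.3), np.float64(-58.3), np.float64(29.3)] -0.385
```

arm_command(
  series=[
    [[-10, -6, 6], -0.077],
    [[-21, -12, 12], -0.154],
    [[-31, -18, 18], -0.231],
    [[-42, -24, 24], -0.308],
    [[-52, -30.5, 29], -0.385],
  ],
)

```text
time_s: 23.55
tool_pos: [0.4446, -0.0653, 0.1781]
tool_rot: [-180.0, -0.0, 118.6]
force: [-0.5, -0.1, -0.0]
grip_width: 0.086
grasp_force: 0.0
```

arm_command(
  series=[
    [[-7, -10, 6], -0.077],
    [[-15, -19, 12], -0.154],
    [[-22, -29, 18], -0.231],
    [[-30, -38, 24], -0.308],
    [[-37, -48, 29], -0.385],
  ],
)

```text
time_s: 24.05
tool_pos: [0.42, -0.1206, 0.1491]
tool_rot: [-180.0, -0.0, 140.7]
force: [0.4, 0.0, -0.7]
grip_width: 0.0869
grasp_force: 0.0
```

arm_command(
  series=[
    [[-3, -12, 6], -0.077],
    [[-7, -23, 12], -0.154],
    [[-10, -35, 18], -0.231],
    [[-13, -47, 24], -0.308],
    [[-16, -58, 29], -0.385],
  ],
)

```text
time_s: 24.55
tool_pos: [0.3952, -0.1755, 0.1201]
tool_rot: [-180.0, -0.0, 162.7]
force: [0.1, 0.2, -0.1]
grip_width: 0.0871
grasp_force: 0.0
```

arm_command(
  series=[
    [[0, 0, 0], 0],
    [[0, 0, 0], 0],
    [[0, 0, 0], 0],
    [[0, 0, 0], 0],
    [[0, 0, 0], 0],
  ],
)

```text
time_s: 25.05
tool_pos: [0.3964, -0.1741, 0.121]
tool_rot: [-180.0, 0.0, 162.6]
force: [-0.3, 0.2, -0.2]
grip_width: 0.0869
grasp_force: 0.0
```

Run:
```python
from h import *
st();plan(398,-170.3,50,163); im,d,K,T=shot('wrist','w14')
cv2.imwrite('pics/w14c.png',im[0:300,150:500])
```

```text
25.05 [ 396.4 -174.1  121. ] [-1.7999e+02  3.0000e-02  1.6262e+02] F [-0.3  0.2 -0.2] w 86.9 g 0.0
[np.float64(-0.4), np.float64(4.1), np.float64(71.0)] -0.007
```

View pics/w14c.png

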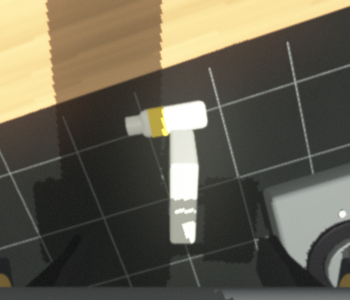

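arm_command(
  series=[
    [[0, 4, 15], 0],
    [[0, 4, 32], 0],
    [[0, 4, 49], 0],
    [[0, 4, 62], 0],
    [[0, 4, 71], 0],
  ],
)

```text
time_s: 25.6
tool_pos: [0.3969, -0.1703, 0.0488]
tool_rot: [180.0, -0.0, 162.6]
force: [0.2, 0.5, 0.7]
grip_width: 0.0871
grasp_force: 0.0
```

arm_command(
  series=[
    [[0, 0, 0], 0],
    [[0, 0, 0], 0],
    [[0, 0, 0], 0],
    [[0, 0, 0], 0],
    [[0, 0, 0], 0],
  ],
  grip=1,
  grip_force=12,
)

```text
time_s: 26.1
tool_pos: [0.3976, -0.1708, 0.0502]
tool_rot: [-180.0, 0.1, 162.6]
force: [0.7, -0.1, -0.6]
grip_width: 0.0551
grasp_force: 0.0
```

arm_command(
  series=[
    [[0, 0, 0], 0],
    [[0, 0, 0], 0],
    [[0, 0, 0], 0],
    [[0, 0, 0], 0],
    [[0, 0, 0], 0],
  ],
)

```text
time_s: 26.6
tool_pos: [0.3973, -0.1706, 0.0498]
tool_rot: [-180.0, 0.0, 162.6]
force: [-0.2, -0.5, -0.1]
grip_width: 0.0183
grasp_force: 12.0
```

arm_command(
  series=[
    [[0, 0, -5], 0],
    [[0, 0, -15], 0],
    [[0, 0, -30], 0],
    [[0, 0, -45], 0],
    [[0, 0, -60], 0],
  ],
)

```text
time_s: 27.1
tool_pos: [0.3973, -0.1706, 0.111]
tool_rot: [-180.0, 0.0, 162.6]
force: [-0.7, -0.2, -1.3]
grip_width: 0.0177
grasp_force: 12.0
```

Run:
```python
from h import *
st();shot('wrist','w15');
im,d,K,T=load('w15')
o=env.get_obs()
tilt('w15',(170,290));
```

```text
27.1 [ 397.3 -170.6  111. ] [-1.7999e+02  3.0000e-02  1.6260e+02] F [-0.7 -0.2 -1.3] w 17.7 g 12.0
170 48.7 -5.4 [159 170 169]
176 46.9 -1.1 [167 179 179]
182 45.6 4.8 [156 167 168]
188 44.2 9.5 [156 168 167]
194 42.7 13.3 [154 165 166]
200 41.3 17.1 [161 173 172]
206 38.7 17.5 [167 180 178]
212 36.6 18.9 [159 172 172]
218 33.3 17.3 [163 176 176]
224 30.3 16.6 [160 173 174]
230 26.7 14.7 [162 174 174]
236 23.9 14.7 [162 174 174]
242 20.2 13.0 [160 173 172]
248 16.7 12.0 [161 173 173]
254 13.4 11.3 [161 174 172]
260 9.2 9.3 [159 171 170]
266 5.3 7.8 [160 173 172]
272 2.3 8.3 [161 173 171]
278 -1.5 7.3 [160 171 170]
284 -6.4 4.8 [160 172 171]
```

Run:
```python
from h import *
p=plan(397.3,-170.6,190,162.6);p=plan(518.5,273,190,90.5,5,p);plan(518.5,273,90,90.5,1,p)
```

```text
[np.float64(1.7), np.float64(0.1), np.float64(-76.6)] 0.0
[np.float64(3.4), np.float64(91.9), np.float64(-0.0)] 0.252
[np.float64(26.2), np.float64(88.2), np.float64(-0.0)] 0.252
[np.float64(47.3), np.float64(78.9), np.float64(-0.0)] 0.252
[np.float64(65.5), np.float64(64.6), np.float64(-0.0)] 0.252
[np.float64(79.5), np.float64(46.3), np.float64(-0.0)] 0.252
[np.float64(0.0), np.float64(0.0), np.float64(100.0)] -0.0
```

arm_command(
  series=[
    [[0, 0, -15], 0],
    [[0, 0, -32], 0],
    [[0, 0, -50], 0],
    [[0, 0, -67], 0],
    [[0, 0, -79], 0],
  ],
)

```text
time_s: 27.65
tool_pos: [0.3976, -0.1707, 0.1901]
tool_rot: [-180.0, 0.1, 162.6]
force: [-0.5, 0.8, -1.7]
grip_width: 0.0182
grasp_force: 12.0
```

arm_command(
  series=[
    [[1, 16, 0], 0.045],
    [[1, 35, 0], 0.096],
    [[2, 54, 0], 0.148],
    [[3, 73, 0], 0.2],
    [[3.4, 92, 0], 0.252],
  ],
)

```text
time_s: 28.15
tool_pos: [0.4214, -0.081, 0.1887]
tool_rot: [-180.0, -0.0, 148.0]
force: [-0.5, 0.3, -0.2]
grip_width: 0.0177
grasp_force: 12.0
```

arm_command(
  series=[
    [[5, 18, 0], 0.05],
    [[10, 35, 0], 0.1],
    [[16, 53, 0], 0.15],
    [[21, 70, 0], 0.2],
    [[26, 88, 0], 0.252],
  ],
)

```text
time_s: 28.65
tool_pos: [0.4457, 0.0073, 0.1887]
tool_rot: [-180.0, 0.0, 133.6]
force: [0.3, -0.9, -1.2]
grip_width: 0.0177
grasp_force: 12.0
```

arm_command(
  series=[
    [[9, 16, 0], 0.05],
    [[19, 32, 0], 0.1],
    [[28, 47, 0], 0.15],
    [[38, 63, 0], 0.2],
    [[47, 79, 0], 0.252],
  ],
)

```text
time_s: 29.15
tool_pos: [0.4703, 0.096, 0.1887]
tool_rot: [-180.0, 0.0, 119.2]
force: [0.8, -0.5, -0.9]
grip_width: 0.0179
grasp_force: 12.0
```

arm_command(
  series=[
    [[13, 13, 0], 0.05],
    [[26, 26, 0], 0.1],
    [[39, 39, 0], 0.15],
    [[52, 52, 0], 0.2],
    [[65.5, 64.6, 0], 0.252],
  ],
)

```text
time_s: 29.65
tool_pos: [0.4949, 0.1844, 0.1886]
tool_rot: [-180.0, 0.0, 104.7]
force: [0.6, 0.2, -0.0]
grip_width: 0.018
grasp_force: 12.0
```

arm_command(
  series=[
    [[18, 10, 0], 0.05],
    [[36, 21, 0], 0.1],
    [[52, 31, 0], 0.15],
    [[68, 40, 0], 0.2],
    [[79.5, 46, 0], 0.252],
  ],
)

```text
time_s: 30.15
tool_pos: [0.5188, 0.2738, 0.1884]
tool_rot: [-180.0, -0.0, 90.3]
force: [-0.3, -0.2, -0.5]
grip_width: 0.0182
grasp_force: 12.0
```

Run:
```python
from h import *
st();plan(518.5,273,90,90.5);shot('wrist','w16');tilt('w16',(170,290))
```

```text
30.15 [518.8 273.8 188.4] [-1.7995e+02 -2.0000e-02  9.0320e+01] F [-0.3 -0.2 -0.5] w 18.2 g 12.0
[np.float64(-0.8), np.float64(-0.3), np.float64(98.4)] -0.003
170 44.7 -3.8 [221 231 230]
176 43.0 0.7 [221 231 231]
182 42.1 7.9 [222 231 231]
188 40.0 10.5 [221 232 231]
194 38.9 15.6 [222 232 232]
200 37.7 20.2 [236 244 244]
206 35.3 20.6 [254 255 255]
212 32.5 20.3 [252 254 254]
218 29.7 19.9 [253 254 254]
224 26.3 18.4 [252 254 254]
230 23.1 17.4 [252 254 254]
236 20.2 17.2 [162 174 173]
242 16.5 15.5 [161 173 172]
248 13.5 15.4 [158 171 170]
254 9.6 13.6 [160 172 170]
260 5.9 12.4 [159 171 170]
266 2.0 11.0 [159 171 169]
272 -2.0 9.7 [158 170 168]
278 -4.8 10.3 [159 170 168]
284 -10.4 6.7 [156 169 166]
```

arm_command(
  series=[
    [[0, 0, 20], 0],
    [[0, 0, 45], 0],
    [[0, 0, 70], 0],
    [[0, 0, 90], 0],
    [[0, 0, 100], 0],
  ],
)

```text
time_s: 30.7
tool_pos: [0.5178, 0.2711, 0.0866]
tool_rot: [-179.8, 0.1, 90.4]
force: [-0.3, -0.1, -0.7]
grip_width: 0.018
grasp_force: 12.0
```

arm_command(
  series=[
    [[0, 0, 2], 0],
    [[0, 0, 4], 0],
    [[0, 0, 6], 0],
    [[0, 0, 6], 0],
    [[0, 0, 6], 0],
  ],
)

```text
time_s: 31.2
tool_pos: [0.5192, 0.2728, 0.0833]
tool_rot: [179.9, -0.0, 90.4]
force: [0.4, 0.2, -0.4]
grip_width: 0.0177
grasp_force: 12.0
```

arm_command(
  series=[
    [[0, 0, 1], 0],
    [[0, 0, 2], 0],
    [[0, 0, 3], 0],
    [[0, 0, 3], 0],
    [[0, 0, 3], 0],
  ],
  grip_force=3,
)

```text
time_s: 31.7
tool_pos: [0.5189, 0.2727, 0.0798]
tool_rot: [180.0, -0.0, 90.4]
force: [-0.3, 0.3, -0.3]
grip_width: 0.0178
grasp_force: 3.0
```

Run:
```python
from h import *
st();shot('wrist','w17');tilt('w17',(180,290))
```

```text
31.7 [518.9 272.7  79.8] [179.99  -0.    90.41] F [-0.3  0.3 -0.3] w 17.8 g 3.0
180 44.4 5.1 [206 220 220]
186 42.9 9.4 [209 222 221]
192 41.3 13.3 [210 222 222]
198 40.2 18.2 [212 224 224]
204 38.5 21.0 [252 254 254]
210 35.5 20.1 [250 253 253]
216 32.5 19.2 [250 253 253]
222 29.5 18.4 [250 253 253]
228 26.5 18.0 [249 253 253]
234 23.2 16.9 [152 163 164]
240 20.1 16.5 [150 161 162]
246 16.1 14.2 [150 161 161]
252 12.6 13.2 [147 159 159]
258 9.6 13.3 [148 159 159]
264 5.2 10.9 [148 160 159]
270 1.4 10.0 [147 159 158]
276 -2.3 9.2 [149 161 158]
282 -6.7 7.5 [148 159 158]
288 33.9 75.3 [69 71 69]
```

Lower until contact is felt.

arm_command(
  series=[
    [[0, 0, 1], 0],
    [[0, 0, 2], 0],
    [[0, 0, 3], 0],
    [[0, 0, 4], 0],
    [[0, 0, 5], 0],
  ],
)

```text
time_s: 32.25
tool_pos: [0.519, 0.2729, 0.0749]
tool_rot: [180.0, -0.0, 90.4]
force: [-0.6, 1.6, 3.8]
grip_width: 0.0179
grasp_force: 3.0
```

arm_command(
  series=[
    [[0, 0, 1], 0],
    [[0, 0, 2], 0],
    [[0, 0, 3], 0],
    [[0, 0, 4], 0],
    [[0, 0, 5], 0],
  ],
)

```text
time_s: 32.75
tool_pos: [0.5189, 0.2726, 0.0696]
tool_rot: [180.0, 0.0, 90.4]
force: [-0.1, 1.9, 4.6]
grip_width: 0.0178
grasp_force: 3.0
```

Run:
```python
from h import *
st();shot('wrist','w18');tilt('w18',(180,290))
```

```text
32.75 [518.9 272.6  69.6] [179.99   0.    90.4 ] F [-0.1  1.9  4.6] w 17.8 g 3.0
180 47.7 17.5 [190 207 205]
186 46.4 21.8 [193 208 205]
192 45.3 26.5 [238 246 246]
198 43.1 27.3 [250 253 253]
204 40.3 26.3 [250 253 253]
210 37.4 25.3 [250 253 253]
216 35.0 25.7 [250 253 253]
222 31.9 24.5 [250 253 253]
228 29.3 24.7 [250 253 253]
234 26.5 24.4 [245 250 250]
240 23.0 22.8 [149 160 159]
246 19.9 22.1 [150 161 160]
252 16.6 21.3 [147 159 157]
258 13.1 20.0 [146 158 157]
264 10.5 20.7 [145 157 157]
270 7.0 19.8 [146 158 156]
276 3.2 18.5 [146 158 156]
282 -0.3 17.9 [146 156 155]
288 33.1 74.2 [70 73 70]
```

arm_command(
  series=[
    [[0, 0, 0], 0],
    [[0, 0, 0], 0],
    [[0, 0, 0], 0],
    [[0, 0, 0], 0],
    [[0, 0, 0], 0],
  ],
  grip=-0.2,
)

```text
time_s: 33.3
tool_pos: [0.5188, 0.2724, 0.0695]
tool_rot: [-180.0, 0.0, 90.4]
force: [-0.7, -0.1, -0.5]
grip_width: 0.0484
grasp_force: 0.0
```

arm_command(
  series=[
    [[0, 0, -10], 0],
    [[0, 0, -30], 0],
    [[0, 0, -60], 0],
    [[0, 0, -90], 0],
    [[0, 0, -120], 0],
  ],
)

```text
time_s: 33.8
tool_pos: [0.5188, 0.2728, 0.1917]
tool_rot: [180.0, -0.0, 90.4]
force: [0.1, 0.4, 0.2]
grip_width: 0.0522
grasp_force: 0.0
```

Run:
```python
from h import *
st();im,d,K,T=shot('wrist','w19');tilt('w19',(100,250))
P=np.array([pt(K,T,u,v,d) for v in range(60,260,2) for u in range(220,430,2)])*1000
m=(P[:,2]>78)&(P[:,2]<95)&(abs(P[:,1]-298)<60); q=P[m]; print(m.sum(),q[:,2].mean(),cv2.minAreaRect(q[:,:2].astype(np.float32)))
```

```text
33.8 [518.8 272.8 191.7] [ 1.7997e+02 -1.0000e-02  9.0430e+01] F [0.1 0.4 0.2] w 52.2 g 0.0
100 71.5 -172.1 [126 130 125]
106 66.5 -167.2 [217 225 210]
112 61.2 -168.0 [231 238 224]
118 57.9 -144.3 [173 184 183]
124 56.4 -110.1 [253 254 254]
130 51.8 -111.5 [255 255 255]
136 47.0 -114.0 [255 255 255]
142 42.7 -111.8 [255 255 255]
148 38.1 -111.6 [255 255 255]
154 33.3 -112.3 [255 255 255]
160 28.5 -112.8 [255 255 255]
166 23.9 -112.1 [255 255 255]
172 19.1 -112.2 [255 255 255]
178 14.2 -112.2 [255 255 255]
184 9.2 -112.4 [255 255 255]
190 4.4 -112.0 [235 244 243]
196 -0.8 -112.4 [166 178 176]
202 -5.5 -111.3 [164 175 174]
208 -31.1 -168.1 [211 220 199]
214 -37.3 -167.8 [210 219 199]
220 -43.8 -168.0 [210 219 198]
226 -50.0 -167.4 [210 220 197]
232 -56.5 -167.3 [206 218 194]
238 -63.5 -168.0 [208 219 195]
244 -70.0 -167.7 [205 215 194]
466 84.74308690214092 ((518.9027099609375, 300.11822509765625), (64.18538665771484, 17.314462661743164), 89.8831787109375)
```

Run:
```python
from h import *
p=plan(518.9,300.1,150,180.4,3)
```

```text
[np.float64(8.5), np.float64(-0.7), np.float64(15.7)] -0.523
[np.float64(7.7), np.float64(3.7), np.float64(15.7)] -0.523
[np.float64(4.8), np.float64(7.0), np.float64(15.7)] -0.523
```

arm_command(
  series=[
    [[2, 0, 3], -0.105],
    [[4, 0, 6], -0.21],
    [[5, 0, 9], -0.314],
    [[7, 0, 12], -0.42],
    [[8.5, -0.7, 13], -0.523],
  ],
  grip=-1,
)

```text
time_s: 34.35
tool_pos: [0.5181, 0.2812, 0.177]
tool_rot: [180.0, 0.0, 120.6]
force: [0.5, 0.3, 0.8]
grip_width: 0.083
grasp_force: 0.0
```

arm_command(
  series=[
    [[2, 1, 3], -0.105],
    [[3, 2, 6], -0.21],
    [[5, 2, 9], -0.314],
    [[6, 3, 12], -0.42],
    [[7.7, 3.7, 13], -0.523],
  ],
)

```text
time_s: 34.85
tool_pos: [0.5175, 0.2896, 0.164]
tool_rot: [-180.0, 0.0, 150.6]
force: [-0.5, 0.3, -0.1]
grip_width: 0.0872
grasp_force: 0.0
```

arm_command(
  series=[
    [[1, 1, 3], -0.105],
    [[2, 3, 6], -0.21],
    [[3, 4, 9], -0.314],
    [[4, 6, 12], -0.42],
    [[4.8, 7, 13], -0.523],
  ],
)

```text
time_s: 35.35
tool_pos: [0.5168, 0.2981, 0.151]
tool_rot: [-180.0, 0.0, -179.5]
force: [-0.3, 0.2, -0.6]
grip_width: 0.087
grasp_force: 0.0
```

arm_command(
  series=[
    [[0, 0, 0], 0],
    [[0, 0, 0], 0],
    [[0, 0, 0], 0],
    [[0, 0, 0], 0],
    [[0, 0, 0], 0],
  ],
)

```text
time_s: 35.85
tool_pos: [0.5168, 0.298, 0.1509]
tool_rot: [-180.0, 0.0, -179.7]
force: [0.5, -0.9, 0.4]
grip_width: 0.087
grasp_force: 0.0
```

Run:
```python
from h import *
st();p=plan(518.9,300.1,84,180.4)
im,d,K,T=shot('wrist','w20')
P=np.array([pt(K,T,u,v,d) for v in range(60,260,2) for u in range(220,430,2)])*1000
m=(P[:,2]>76)&(P[:,2]<95)&(abs(P[:,1]-298)<60); q=P[m]; print(m.sum(),q[:,2].mean(),cv2.minAreaRect(q[:,:2].astype(np.float32)))
```

```text
35.85 [516.8 298.  150.9] [-1.7999e+02  2.0000e-02 -1.7974e+02] F [ 0.5 -0.9  0.4] w 87.0 g 0.0
[np.float64(-2.1), np.float64(2.1), np.float64(66.9)] -0.002
612 84.14476532352757 ((517.9035034179688, 299.08148193359375), (18.107778549194336, 64.43577575683594), 1.1177915334701538)
```

arm_command(
  series=[
    [[-1.6, 1.6, 14], 0],
    [[-1.6, 1.6, 30], 0],
    [[-1.6, 1.6, 46], 0],
    [[-1.6, 1.6, 59], 0],
    [[-1.6, 1.6, 67], 0],
  ],
)

```text
time_s: 36.4
tool_pos: [0.5174, 0.2991, 0.0814]
tool_rot: [-179.9, -0.1, -179.7]
force: [-0.6, -0.1, 0.1]
grip_width: 0.0869
grasp_force: 0.0
```

arm_command(
  series=[
    [[0, 0, 0], 0],
    [[0, 0, 0], 0],
    [[0, 0, 0], 0],
    [[0, 0, 0], 0],
    [[0, 0, 0], 0],
  ],
  grip=1,
  grip_force=4,
)

```text
time_s: 36.9
tool_pos: [0.5187, 0.3, 0.0844]
tool_rot: [180.0, 0.1, -179.7]
force: [-0.4, -0.8, 1.7]
grip_width: 0.0658
grasp_force: 4.0
```

Run:
```python
from h import *
st();im,d,K,T=shot('wrist','w21');tilt('w21',(210,290))
```

```text
36.9 [518.7 300.   84.4] [ 1.7998e+02  7.0000e-02 -1.7971e+02] F [-0.4 -0.8  1.7] w 65.8 g 4.0
210 9.0 -51.8 [129 137 129]
216 9.8 -39.1 [48 66 43]
222 9.7 -29.7 [46 66 43]
228 9.8 -20.5 [47 66 44]
234 9.8 -12.6 [43 64 41]
240 9.2 -6.4 [92 98 99]
246 8.8 -0.2 [116 125 125]
252 6.1 1.0 [122 131 131]
258 2.6 0.6 [122 132 130]
264 -1.0 0.2 [119 129 129]
270 -4.3 0.4 [120 129 129]
276 -46.5 -63.9 [83 89 89]
282 -51.4 -63.8 [39 41 42]
288 32.9 74.1 [48 51 50]
```

arm_command(
  series=[
    [[5, 0, -0.6], 0],
    [[9, 0, -0.8], 0],
    [[16, 0, 0], 0],
    [[22.4, 0, 1], 0],
    [[29, 0, 3.4], 0],
  ],
)

```text
time_s: 37.45
tool_pos: [0.4884, 0.2995, 0.0803]
tool_rot: [-180.0, -0.0, -179.7]
force: [-0.4, -0.6, 2.6]
grip_width: 0.0661
grasp_force: 4.0
```

arm_command(
  series=[
    [[5.7, 0, 2.7], 0],
    [[11.7, 0, 6.8], 0],
    [[16.4, 0, 11], 0],
    [[21, 0, 16.5], 0],
    [[24.6, 0, 22], 0],
  ],
)

```text
time_s: 37.95
tool_pos: [0.4639, 0.2995, 0.0575]
tool_rot: [-180.0, -0.0, -179.7]
force: [-0.9, -1.0, 0.5]
grip_width: 0.0656
grasp_force: 4.0
```

arm_command(
  series=[
    [[2.5, 0, 4.9], 0],
    [[4.4, 0, 9.9], 0],
    [[5.2, 0, 12], 0],
    [[5.2, 0, 13.3], 0],
    [[5.2, 0, 13.3], 0],
  ],
)

```text
time_s: 38.45
tool_pos: [0.4597, 0.2993, 0.0448]
tool_rot: [180.0, 0.0, -179.7]
force: [0.2, -0.1, -0.4]
grip_width: 0.066
grasp_force: 4.0
```

Run:
```python
from h import *
st();im,d,K,T=shot('wrist','w22');tilt('w22',(180,290)); s=shot('side','s22')[0]
```

```text
38.45 [459.7 299.3  44.8] [ 180.      0.   -179.71] F [ 0.2 -0.1 -0.4] w 66.0 g 4.0
180 38.7 -16.3 [179 186 178]
186 35.6 -15.9 [179 187 179]
192 32.4 -15.7 [180 188 180]
198 29.1 -15.8 [218 225 207]
204 25.6 -16.2 [204 216 193]
210 22.5 -15.4 [205 217 194]
216 19.7 -14.0 [202 215 191]
222 15.7 -15.5 [201 213 190]
228 12.1 -15.8 [201 213 190]
234 9.7 -13.4 [148 158 153]
240 5.9 -13.8 [187 197 180]
246 7.4 -3.4 [148 159 157]
252 7.5 3.2 [148 160 158]
258 5.8 6.3 [161 173 172]
264 3.1 7.2 [161 173 173]
270 -0.1 7.3 [162 174 174]
276 -4.0 6.3 [158 169 168]
282 -7.8 5.6 [158 168 168]
288 33.3 74.5 [78 82 79]
```

arm_command(
  series=[
    [[0, 0, 0], 0],
    [[0, 0, 0], 0],
    [[0, 0, 0], 0],
    [[0, 0, 0], 0],
    [[0, 0, 0], 0],
  ],
  grip=-1,
)

```text
time_s: 39.05
tool_pos: [0.4596, 0.2994, 0.0451]
tool_rot: [-180.0, 0.0, -179.7]
force: [0.1, 0.4, -0.2]
grip_width: 0.0861
grasp_force: 0.0
```

arm_command(
  series=[
    [[-5, 0, -30], 0],
    [[-10, 0, -60], 0],
    [[-20, 0, -90], 0],
    [[-30, 0, -120], 0],
    [[-40, 0, -150], 0],
  ],
)

```text
time_s: 39.55
tool_pos: [0.4997, 0.2995, 0.1963]
tool_rot: [-180.0, 0.0, -179.7]
force: [0.9, -0.2, -0.8]
grip_width: 0.087
grasp_force: 0.0
```

Run:
```python
from h import *
st();im,d,K,T=shot('wrist','w23'); t,td,tK,tT=shot('top','t23')
cv2.imwrite('pics/m23.png',np.hstack([im[:,150:500],cv2.resize(t[170:270,140:240],(400,400))]))
P=np.array([pt(K,T,u,v,d) for v in range(60,290) for u in range(220,430)])*1000
m=(P[:,2]>42)&(P[:,2]<54)&(abs(P[:,1]-299)<45)&(abs(P[:,0]-482)<45); q=P[m]; print(m.sum(),q[:,2].mean(),cv2.minAreaRect(q[:,:2].astype(np.float32)))
```

```text
39.55 [499.7 299.5 196.3] [-1.7998e+02  2.0000e-02 -1.7970e+02] F [ 0.9 -0.2 -0.8] w 87.0 g 0.0
4316 46.94749685752924 ((478.75665283203125, 299.2322692871094), (55.22078323364258, 66.07893371582031), 0.3188968300819397)
```

View pics/m23.png

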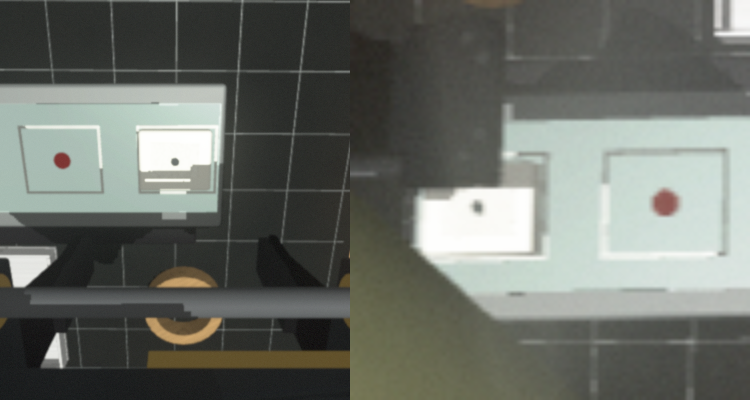

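Run:
```python
from h import *
im,d,K,T=load('w23'); r=lambda u,v,z:(1000*ray(K,T,u,v,z)[:2]).round(1)
print('bay2',r(212,160,.03))
print('bay2 outl L/T/R/B',r(171,160,.03),r(212,126.5,.03),r(252,160,.03),r(212,192,.03))
for u in(292,362): print('col',u,[(v,int(im[v,u].min())) for v in range(118,200,2)])
for v in(145,): print('row',v,[(u,int(im[v,u].min())) for u in list(range(280,296))+list(range(358,372))])
print(r(325,128,.03),r(325,130,.048),r(325,192,.03))
```

```text
bay2 [482.4 191.8]
bay2 outl L/T/R/B [482.7 152.6] [450.9 194.8] [482.2 230. ] [514.4 188.7]
col 292 [(118, 186), (120, 185), (122, 187), (124, 191), (126, 233), (128, 214), (130, 191), (132, 245), (134, 252), (136, 252), (138, 252), (140, 252), (142, 252), (144, 252), (146, 252), (148, 252), (150, 252), (152, 252), (154, 252), (156, 251), (158, 251), (160, 251), (162, 251), (164, 251), (166, 250), (168, 250), (170, 245), (172, 159), (174, 145), (176, 145), (178, 145), (180, 145), (182, 144), (184, 143), (186, 143), (188, 140), (190, 150), (192, 132), (194, 163), (196, 171), (198, 172)]
col 362 [(118, 204), (120, 203), (122, 201), (124, 215), (126, 247), (128, 232), (130, 198), (132, 198), (134, 211), (136, 207), (138, 203), (140, 201), (142, 197), (144, 196), (146, 194), (148, 192), (150, 190), (152, 193), (154, 190), (156, 188), (158, 189), (160, 190), (162, 188), (164, 184), (166, 181), (168, 181), (170, 179), (172, 177), (174, 178), (176, 177), (178, 174), (180, 173), (182, 174), (184, 173), (186, 170), (188, 168), (190, 167), (192, 136), (194, 165), (196, 173), (198, 174)]
row 145 [(280, 181), (281, 181), (282, 180), (283, 181), (284, 182), (285, 185), (286, 185), (287, 160), (288, 164), (289, 219), (290, 244), (291, 251), (292, 252), (293, 252), (294, 252), (295, 252), (358, 253), (359, 251), (360, 242), (361, 216), (362, 194), (363, 196), (364, 220), (365, 239), (366, 242), (367, 236), (368, 228), (369, 215), (370, 186), (371, 159)]
[451.6 299.6] [451.3 299.6] [513.8 300. ]
```

arm_command(
  series=[
    [[5, 0, 25], 0],
    [[12, 0, 55], 0],
    [[17, 0, 85], 0],
    [[20, 0, 110], 0],
    [[20, 0, 128], 0],
  ],
)

```text
time_s: 40.15
tool_pos: [0.4778, 0.2987, 0.0646]
tool_rot: [-179.9, -0.1, -179.7]
force: [-0.2, -0.0, 1.0]
grip_width: 0.0872
grasp_force: 0.0
```

arm_command(
  series=[
    [[0, 0, 10], 0],
    [[0, 0, 17], 0],
    [[0, 0, 22], 0],
    [[0, 0, 25], 0],
    [[0, 0, 25], 0],
  ],
)

```text
time_s: 40.65
tool_pos: [0.4798, 0.2996, 0.0422]
tool_rot: [180.0, 0.0, -179.7]
force: [-0.0, -0.4, -0.1]
grip_width: 0.0871
grasp_force: 0.0
```

arm_command(
  series=[
    [[0, 0, 0], 0],
    [[0, 0, 0], 0],
    [[0, 0, 0], 0],
    [[0, 0, 0], 0],
    [[0, 0, 0], 0],
  ],
  grip=1,
  grip_force=10,
)

```text
time_s: 41.15
tool_pos: [0.4797, 0.2995, 0.0422]
tool_rot: [-180.0, 0.0, -179.7]
force: [0.1, -0.8, 1.6]
grip_width: 0.0663
grasp_force: 10.0
```

arm_command(
  series=[
    [[0, 0, -2], 0],
    [[-1, 1, -2], 0],
    [[-2, 1.5, -2], 0],
    [[-2, 1.5, 0], 0],
    [[-2, 1.5, 0], 0],
  ],
)

```text
time_s: 41.65
tool_pos: [0.4818, 0.3012, 0.0421]
tool_rot: [180.0, 0.0, -179.7]
force: [0.7, -0.2, 0.2]
grip_width: 0.066
grasp_force: 10.0
```

arm_command(
  series=[
    [[0, 0, 0], 0],
    [[0, 0, 0], 0],
    [[0, 0, 0], 0],
    [[0, 0, 0], 0],
    [[0, 0, 0], 0],
  ],
  grip=-1,
)

```text
time_s: 42.15
tool_pos: [0.4815, 0.301, 0.042]
tool_rot: [-180.0, -0.0, -179.7]
force: [-0.4, 0.7, -0.7]
grip_width: 0.0863
grasp_force: 0.0
```

arm_command(
  series=[
    [[0, 0, -30], 0],
    [[0, 0, -60], 0],
    [[0, 0, -90], 0],
    [[0, 0, -120], 0],
    [[0, 0, -150], 0],
  ],
)

```text
time_s: 42.65
tool_pos: [0.4813, 0.301, 0.1932]
tool_rot: [-180.0, 0.0, -179.7]
force: [0.0, -0.1, -0.0]
grip_width: 0.0865
grasp_force: 0.0
```

Run:
```python
from h import *
st();im,d,K,T=shot('wrist','w24'); r=lambda u,v,z:(1000*ray(K,T,u,v,z)[:2]).round(1)
P=np.array([pt(K,T,u,v,d) for v in range(60,290) for u in range(220,430)])*1000
m=(P[:,2]>42)&(P[:,2]<54)&(abs(P[:,1]-299)<45)&(abs(P[:,0]-482)<45); q=P[m]; print(m.sum(),q[:,2].mean(),cv2.minAreaRect(q[:,:2].astype(np.float32)))
for u in(292,325): print('col',u,[(v,int(im[v,u].min())) for v in range(80,180,2)])
v=115; print('row',v,[(u,int(im[v,u].min())) for u in list(range(276,296))+list(range(354,378))])
print(r(325,100,.03),r(325,100,.048),r(280,115,.03),r(365,115,.03),r(280,115,.048),r(365,115,.048))
p=plan(484,-54,150,0,4)
```

```text
42.65 [481.3 301.  193.2] [-1.7999e+02  1.0000e-02 -1.7969e+02] F [ 0.  -0.1 -0. ] w 86.5 g 0.0
4195 46.92688499988853 ((480.84600830078125, 301.1006774902344), (55.450172424316406, 66.0235824584961), 0.2553151547908783)
col 292 [(80, 49), (82, 49), (84, 50), (86, 50), (88, 54), (90, 105), (92, 61), (94, 53), (96, 54), (98, 54), (100, 54), (102, 56), (104, 82), (106, 126), (108, 165), (110, 184), (112, 185), (114, 186), (116, 187), (118, 186), (120, 187), (122, 187), (124, 166), (126, 190), (128, 189), (130, 191), (132, 190), (134, 189), (136, 187), (138, 189), (140, 188), (142, 188), (144, 192), (146, 237), (148, 232), (150, 187), (152, 156), (154, 210), (156, 249), (158, 253), (160, 253), (162, 253), (164, 253), (166, 252), (168, 252), (170, 221), (172, 152), (174, 152), (176, 151), (178, 153)]
col 325 [(80, 90), (82, 87), (84, 91), (86, 101), (88, 107), (90, 133), (92, 112), (94, 108), (96, 109), (98, 108), (100, 98), (102, 91), (104, 89), (106, 128), (108, 168), (110, 188), (112, 188), (114, 189), (116, 189), (118, 190), (120, 191), (122, 192), (124, 207), (126, 201), (128, 199),
[... 465 characters left out ...]
 (289, 185), (290, 185), (291, 186), (292, 186), (293, 185), (294, 187), (295, 186), (354, 192), (355, 192), (356, 191), (357, 191), (358, 193), (359, 191), (360, 191), (361, 190), (362, 191), (363, 190), (364, 191), (365, 191), (366, 193), (367, 191), (368, 191), (369, 189), (370, 186), (371, 171), (372, 149), (373, 122), (374, 84), (375, 59), (376, 53), (377, 50)]
[408.  300.9] [407.4 300.9] [421.4 260.1] [420.9 337.4] [420.  262.4] [419.6 335.3]
[np.float64(0.3), np.float64(-89.3), np.float64(12.0)] -0.784
[np.float64(63.2), np.float64(-63.0), np.float64(12.0)] -0.784
[np.float64(89.3), np.float64(0.1), np.float64(12.0)] -0.784
[np.float64(63.2), np.float64(63.1), np.float64(12.0)] -0.784
```

arm_command(
  series=[
    [[-1, -18, 0], 0],
    [[-1, -42, 0], 0],
    [[-1, -67, 0], 0],
    [[-1, -92, 0], 0],
    [[-1, -118, 0], 0],
  ],
)

```text
time_s: 43.2
tool_pos: [0.4829, 0.1822, 0.1918]
tool_rot: [-180.0, -0.0, -179.7]
force: [0.2, -0.8, 0.8]
grip_width: 0.0874
grasp_force: 0.0
```

arm_command(
  series=[
    [[-1, -25, 0], 0],
    [[-1, -50, 0], 0],
    [[-1, -75, 0], 0],
    [[-1, -100, 0], 0],
    [[-1, -125, 0], 0],
  ],
)

```text
time_s: 43.7
tool_pos: [0.4846, 0.0571, 0.1919]
tool_rot: [-180.0, 0.0, -179.7]
force: [0.2, 0.8, -0.1]
grip_width: 0.0865
grasp_force: 0.0
```

arm_command(
  series=[
    [[-1, -25, 10], 0],
    [[-1, -50, 20], 0],
    [[-1, -75, 30], 0],
    [[-1, -97, 40], 0],
    [[-1, -112, 43], 0],
  ],
)

```text
time_s: 44.2
tool_pos: [0.4855, -0.0558, 0.1479]
tool_rot: [180.0, -0.1, -179.8]
force: [0.1, 0.7, -0.4]
grip_width: 0.087
grasp_force: 0.0
```

arm_command(
  series=[
    [[0, 0, 0], 0],
    [[0, 0, 0], 0],
    [[0, 0, 0], 0],
    [[0, 0, 0], 0],
    [[0, 0, 0], 0],
  ],
)

```text
time_s: 44.7
tool_pos: [0.4866, -0.0531, 0.1493]
tool_rot: [-180.0, 0.0, -179.6]
force: [0.8, 0.3, -0.1]
grip_width: 0.0871
grasp_force: 0.0
```

Run:
```python
from h import *
st();im,d,K,T=shot('wrist','w25')
P=np.array([pt(K,T,u,v,d) for v in range(150,290) for u in range(250,400)])*1000
m=(P[:,2]>64)&(P[:,2]<82); q=P[m]; print(m.sum(),cv2.minAreaRect(q[:,:2].astype(np.float32)),q.min(0),q.max(0))
im,d,K,T=shot('top','t25')
v,u=np.mgrid[200:235,300:340];P=np.array([pt(K,T,a,b,d) for a,b in zip(u.ravel(),v.ravel())])*1000
for nm,b in(('A bay3',(245,205,283,236)),('B bay1',(158,205,192,240))): print(nm,rect_of(im,K,T,b,.048,190))
```

```text
44.7 [486.6 -53.1 149.3] [-1.7998e+02  3.0000e-02 -1.7962e+02] F [ 0.8  0.3 -0.1] w 87.1 g 0.0
1161 ((483.43450927734375, -53.51512145996094), (14.005033493041992, 45.132503509521484), 88.66673278808594) [460.79219599 -60.82613322  64.48018256] [505.97618689 -46.42996239  74.74548876]
A bay3 (array([481.9,  79.1]), 90.0, 72.2, 89.3)
B bay1 (array([479.9, 291.8]), 82.7, 81.7, 89.3)
```

```bash
cat >> h.py <<'E'
def foot(fn,x,y,z0,z1,r=50,uv=None):
    im,d,K,T=load(fn); v,u=np.mgrid[0:400,0:640]; x_=d
    P=np.stack([(u-K[0,2])/K[0,0]*d,-(v-K[1,2])/K[1,1]*d,-d,np.ones_like(d)],-1)@T.T*1000
    m=(P[...,2]>z0)&(P[...,2]<z1)&(abs(P[...,0]-x)<r)&(abs(P[...,1]-y)<r)
    q=P[m][:,:2].astype(np.float32); print(fn,m.sum(),[np.round(a,1) for a in cv2.minAreaRect(q)],'med',np.median(q,0).round(1))
E
python3 - <<'E'
from h import *
foot('t25',482,80,40,58); foot('t25',482,301,40,58)
E
```

```text
t25 477 [array([485.5,  79.1]), array([65.7, 55.7]), np.float64(90.0)] med [481.9  85.1]
t25 584 [array([464.6, 281.9]), array([61.3, 55.3]), np.float64(89.8)] med [465.  281.1]
```

arm_command(
  series=[
    [[3, -0.4, 20], 0],
    [[3, -0.4, 45], 0],
    [[3, -0.4, 68], 0],
    [[3, -0.4, 83], 0],
    [[3, -0.4, 91], 0],
  ],
)

```text
time_s: 45.3
tool_pos: [0.4827, -0.0541, 0.0569]
tool_rot: [180.0, -0.1, -179.7]
force: [0.6, -0.1, -0.5]
grip_width: 0.0871
grasp_force: 0.0
```

arm_command(
  series=[
    [[0, 0, 0], 0],
    [[0, 0, 0], 0],
    [[0, 0, 0], 0],
    [[0, 0, 0], 0],
    [[0, 0, 0], 0],
  ],
  grip=1,
  grip_force=30,
)

```text
time_s: 45.8
tool_pos: [0.4837, -0.0546, 0.0585]
tool_rot: [-180.0, 0.0, -179.7]
force: [-0.9, -0.4, 0.1]
grip_width: 0.055
grasp_force: 0.0
```

arm_command(
  series=[
    [[0, 0, 0], 0],
    [[0, 0, 0], 0],
    [[0, 0, 0], 0],
    [[0, 0, 0], 0],
    [[0, 0, 0], 0],
  ],
)

```text
time_s: 46.3
tool_pos: [0.4833, -0.0542, 0.058]
tool_rot: [180.0, -0.0, -179.7]
force: [-0.6, 6.0, 1.6]
grip_width: 0.0149
grasp_force: 4.4
```

arm_command(
  series=[
    [[0, 0, 0], 0],
    [[0, 0, 0], 0],
    [[0, 0, 0], 0],
    [[0, 0, 0], 0],
    [[0, 0, 0], 0],
  ],
  grip=-1,
)

```text
time_s: 46.8
tool_pos: [0.4834, -0.0544, 0.0581]
tool_rot: [-180.0, 0.0, -179.7]
force: [0.4, -0.1, -0.1]
grip_width: 0.0474
grasp_force: 0.0
```

arm_command(
  series=[
    [[0, 0, -20], 0],
    [[0, 0, -45], 0],
    [[0, 0, -70], 0],
    [[0, 0, -95], 0],
    [[0, 0, -115], 0],
  ],
)

```text
time_s: 47.3
tool_pos: [0.4837, -0.0542, 0.1744]
tool_rot: [-180.0, 0.0, -179.7]
force: [0.7, -0.7, 0.1]
grip_width: 0.0839
grasp_force: 0.0
```

arm_command(
  series=[
    [[0, 18, 0], 0],
    [[0, 42, 0], 0],
    [[0, 67, 0], 0],
    [[0, 92, 0], 0],
    [[0, 118, 0], 0],
  ],
)

```text
time_s: 47.8
tool_pos: [0.4826, 0.0643, 0.1731]
tool_rot: [-179.9, 0.0, -179.7]
force: [0.6, 0.0, 0.2]
grip_width: 0.0872
grasp_force: 0.0
```

arm_command(
  series=[
    [[2, 25, 0], 0],
    [[4, 50, 0], 0],
    [[6, 75, 0], 0],
    [[8, 100, 0], 0],
    [[10, 120, 0], 0],
  ],
)

```text
time_s: 48.3
tool_pos: [0.4717, 0.1851, 0.1731]
tool_rot: [180.0, 0.0, -179.6]
force: [-0.3, 0.1, -0.8]
grip_width: 0.0869
grasp_force: 0.0
```

arm_command(
  series=[
    [[2, 25, 0], 0],
    [[4, 50, 0], 0],
    [[6, 75, 0], 0],
    [[8, 92, 0], 0],
    [[8, 98, 0], 0],
  ],
)

```text
time_s: 48.8
tool_pos: [0.4626, 0.2838, 0.1731]
tool_rot: [179.9, -0.0, -179.5]
force: [-0.5, 0.0, -0.4]
grip_width: 0.0867
grasp_force: 0.0
```

arm_command(
  series=[
    [[0, 0, 0], 0],
    [[0, 0, 0], 0],
    [[0, 0, 0], 0],
    [[0, 0, 0], 0],
    [[0, 0, 0], 0],
  ],
)

```text
time_s: 49.3
tool_pos: [0.464, 0.2807, 0.173]
tool_rot: [-180.0, 0.0, -179.8]
force: [0.1, -0.5, 0.4]
grip_width: 0.0868
grasp_force: 0.0
```

Run:
```python
from h import *
st();shot('wrist','w26');foot('w26',465,282,42,54)
plan(464.6,281.9,42,180.3)
```

```text
49.3 [464.  280.7 173. ] [-1.7997e+02  1.0000e-02 -1.7977e+02] F [ 0.1 -0.5  0.4] w 86.8 g 0.0
w26 4701 [array([462.8, 280.9]), array([55.2, 66.2]), np.float64(0.2)] med [461.1 281. ]
[np.float64(-0.8), np.float64(1.0), np.float64(131.0)] -0.001
```

arm_command(
  series=[
    [[0, 0, 22], 0],
    [[0, 0, 50], 0],
    [[0, 0, 78], 0],
    [[0, 0, 98], 0],
    [[0, 0, 110], 0],
  ],
)

```text
time_s: 49.85
tool_pos: [0.463, 0.2807, 0.0614]
tool_rot: [-179.9, -0.1, -179.7]
force: [0.5, -0.2, 0.2]
grip_width: 0.087
grasp_force: 0.0
```

arm_command(
  series=[
    [[0, 0, 8], 0],
    [[0, 0, 14], 0],
    [[0, 0, 18], 0],
    [[0, 0, 20], 0],
    [[0, 0, 21], 0],
  ],
)

```text
time_s: 50.35
tool_pos: [0.4639, 0.2817, 0.0423]
tool_rot: [180.0, 0.0, -179.7]
force: [-0.1, 0.6, -0.4]
grip_width: 0.0873
grasp_force: 0.0
```

arm_command(
  series=[
    [[0, 0, 0], 0],
    [[0, 0, 0], 0],
    [[0, 0, 0], 0],
    [[0, 0, 0], 0],
    [[0, 0, 0], 0],
  ],
  grip=1,
  grip_force=10,
)

```text
time_s: 50.85
tool_pos: [0.4637, 0.2815, 0.0422]
tool_rot: [-180.0, 0.0, -179.7]
force: [0.2, -0.4, 0.9]
grip_width: 0.0658
grasp_force: 10.0
```

arm_command(
  series=[
    [[0, 0, -3], 0],
    [[-4, 4, -5], 0],
    [[-9, 10, -5], 0],
    [[-14, 16, -5], 0],
    [[-18, 20, -5], 0],
  ],
)

```text
time_s: 51.35
tool_pos: [0.482, 0.3026, 0.047]
tool_rot: [180.0, -0.0, -179.7]
force: [0.0, -0.1, -0.8]
grip_width: 0.0659
grasp_force: 10.0
```

arm_command(
  series=[
    [[0, 0, 0], 0],
    [[0, 0, 1], 0],
    [[0, 0, 3], 0],
    [[0, 0, 5], 0],
    [[0, 0, 5], 0],
  ],
)

```text
time_s: 51.85
tool_pos: [0.4814, 0.3014, 0.042]
tool_rot: [-180.0, -0.0, -179.7]
force: [-0.3, -0.1, 0.4]
grip_width: 0.0663
grasp_force: 10.0
```

arm_command(
  series=[
    [[0, 0, 0], 0],
    [[0, 0, 0], 0],
    [[0, 0, 0], 0],
    [[0, 0, 0], 0],
    [[0, 0, 0], 0],
  ],
  grip=-1,
)

```text
time_s: 52.35
tool_pos: [0.4815, 0.3016, 0.042]
tool_rot: [-180.0, 0.0, -179.7]
force: [1.1, -1.0, 0.1]
grip_width: 0.0862
grasp_force: 0.0
```

arm_command(
  series=[
    [[0, 0, -20], 0],
    [[0, 0, -50], 0],
    [[0, 0, -80], 0],
    [[0, 0, -110], 0],
    [[0, 0, -131], 0],
  ],
)

```text
time_s: 52.85
tool_pos: [0.4818, 0.3022, 0.1751]
tool_rot: [180.0, 0.1, -179.7]
force: [0.4, -0.1, 0.5]
grip_width: 0.0867
grasp_force: 0.0
```

Run:
```python
from h import *
st();shot('wrist','w27');foot('w27',482,301,42,54); plan(483.4,-54,58,180.3)
im,d,K,T=load('w27')
print('col',[(v,int(im[v,325].min())) for v in range(130,190,2)])
```

```text
52.85 [481.8 302.2 175.1] [ 1.7995e+02  1.0000e-01 -1.7969e+02] F [ 0.4 -0.1  0.5] w 86.7 g 0.0
w27 4667 [array([480.7, 301.4]), array([55.7, 66.1]), np.float64(0.0)] med [478.9 301.1]
[np.float64(1.7), np.float64(-357.4), np.float64(120.0)] 0.0
col [(130, 199), (132, 198), (134, 194), (136, 193), (138, 195), (140, 194), (142, 193), (144, 195), (146, 194), (148, 235), (150, 245), (152, 199), (154, 156), (156, 180), (158, 242), (160, 253), (162, 254), (164, 254), (166, 254), (168, 254), (170, 252), (172, 251), (174, 218), (176, 151), (178, 150), (180, 150), (182, 153), (184, 136), (186, 82), (188, 75)]
```

arm_command(
  series=[
    [[-1, -18, 0], 0],
    [[-1, -42, 0], 0],
    [[-1, -67, 0], 0],
    [[-1, -92, 0], 0],
    [[-1, -118, 0], 0],
  ],
)

```text
time_s: 53.4
tool_pos: [0.4828, 0.1828, 0.1727]
tool_rot: [-180.0, -0.0, -179.7]
force: [0.6, 0.3, 0.0]
grip_width: 0.0871
grasp_force: 0.0
```

arm_command(
  series=[
    [[-1, -25, 0], 0],
    [[-1, -50, 0], 0],
    [[-1, -75, 0], 0],
    [[-1, -100, 0], 0],
    [[-1, -125, 0], 0],
  ],
)

```text
time_s: 53.9
tool_pos: [0.4845, 0.0576, 0.1728]
tool_rot: [-180.0, -0.0, -179.7]
force: [0.6, -0.1, -0.1]
grip_width: 0.0874
grasp_force: 0.0
```

arm_command(
  series=[
    [[0, -25, 5], 0],
    [[0, -50, 10], 0],
    [[0, -75, 15], 0],
    [[0, -97, 20], 0],
    [[0, -112.5, 25], 0],
  ],
)

```text
time_s: 54.4
tool_pos: [0.4851, -0.0557, 0.1475]
tool_rot: [-180.0, -0.0, -179.8]
force: [0.3, -0.2, 0.1]
grip_width: 0.0871
grasp_force: 0.0
```

arm_command(
  series=[
    [[0, 0, 10], 0],
    [[0, 0, 20], 0],
    [[0, 0, 30], 0],
    [[0, 0, 30], 0],
    [[0, 0, 30], 0],
  ],
)

```text
time_s: 54.9
tool_pos: [0.4853, -0.0526, 0.1178]
tool_rot: [180.0, -0.0, -179.6]
force: [0.8, -1.5, -0.0]
grip_width: 0.0872
grasp_force: 0.0
```

Run:
```python
from h import *
st();shot('top','t28');plan(483.4,-54,58,180.3);foot('t28',482,80,40,58);foot('t28',482,301,40,58)
```

```text
54.9 [485.3 -52.6 117.8] [ 1.7996e+02 -3.0000e-02 -1.7958e+02] F [ 0.8 -1.5 -0. ] w 87.2 g 0.0
[np.float64(2.2), np.float64(-1.0), np.float64(60.2)] 0.002
t28 502 [array([485.7,  79.2]), array([56.1, 65.2]), np.float64(0.1)] med [483.9  84.7]
t28 639 [array([482.6, 299.8]), array([68. , 53.5]), np.float64(89.3)] med [482.1 298.7]
```

arm_command(
  series=[
    [[2, -0.7, 15], 0],
    [[2, -0.7, 30], 0],
    [[2, -0.7, 44], 0],
    [[2, -0.7, 54], 0],
    [[2, -0.7, 60], 0],
  ],
)

```text
time_s: 55.45
tool_pos: [0.4825, -0.0543, 0.0565]
tool_rot: [179.9, -0.1, -179.7]
force: [0.4, -0.2, -0.0]
grip_width: 0.0865
grasp_force: 0.0
```

arm_command(
  series=[
    [[0, 0, 0], 0],
    [[0, 0, 0], 0],
    [[0, 0, 0], 0],
    [[0, 0, 0], 0],
    [[0, 0, 0], 0],
  ],
  grip=1,
  grip_force=30,
)

```text
time_s: 55.95
tool_pos: [0.4836, -0.0548, 0.0584]
tool_rot: [-180.0, 0.0, -179.7]
force: [-0.7, 0.2, 0.1]
grip_width: 0.055
grasp_force: 0.0
```

arm_command(
  series=[
    [[0, 0, 0], 0],
    [[0, 0, 0], 0],
    [[0, 0, 0], 0],
    [[0, 0, 0], 0],
    [[0, 0, 0], 0],
  ],
)

```text
time_s: 56.45
tool_pos: [0.4833, -0.0544, 0.058]
tool_rot: [180.0, -0.0, -179.7]
force: [-0.9, 8.6, 2.3]
grip_width: 0.0151
grasp_force: 5.7
```

arm_command(
  series=[
    [[0, 0, 0], 0],
    [[0, 0, 0], 0.05],
    [[0, 0, 0], 0.15],
    [[0, 0, 0], 0.25],
    [[0, 0, 0], 0.35],
  ],
)

```text
time_s: 56.95
tool_pos: [0.4834, -0.0534, 0.058]
tool_rot: [179.9, -0.0, 160.1]
force: [-0.2, 3.3, 0.9]
grip_width: 0.0139
grasp_force: 30.0
```

arm_command(
  series=[
    [[0, 0, 0], 0.1],
    [[0, 0, 0], 0.2],
    [[0, 0, 0], 0.3],
    [[0, 0, 0], 0.38],
    [[0, 0, 0], 0.4],
  ],
)

```text
time_s: 57.45
tool_pos: [0.4835, -0.0531, 0.058]
tool_rot: [179.9, -0.0, 137.3]
force: [1.5, 4.6, 0.1]
grip_width: 0.0138
grasp_force: 30.0
```

arm_command(
  series=[
    [[0, 0, 0], 0],
    [[0, 0, 0], 0],
    [[0, 0, 0], 0],
    [[0, 0, 0], 0],
    [[0, 0, 0], 0],
  ],
)

```text
time_s: 57.95
tool_pos: [0.4836, -0.0531, 0.0581]
tool_rot: [179.9, -0.1, 137.5]
force: [0.3, 5.0, 0.6]
grip_width: 0.0139
grasp_force: 30.0
```

arm_command(
  series=[
    [[0, 0, 0], 0],
    [[0, 0, 0], 0],
    [[0, 0, 0], 0],
    [[0, 0, 0], 0],
    [[0, 0, 0], 0],
  ],
  grip=-0.2,
)

```text
time_s: 58.45
tool_pos: [0.4833, -0.055, 0.058]
tool_rot: [-180.0, 0.0, 137.3]
force: [0.8, 0.8, -0.1]
grip_width: 0.0454
grasp_force: 0.0
```

Run:
```python
from h import *
st();shot('wrist','w29');foot('w29',483,-54,66,80,30)
```

```text
58.45 [483.3 -55.   58. ] [-1.7997e+02  1.0000e-02  1.3731e+02] F [ 0.8  0.8 -0.1] w 45.4 g 0.0
w29 2786 [array([477.4, -49.9]), array([64.7, 32. ]), np.float64(47.7)] med [476.  -46.3]
```

arm_command(
  series=[
    [[0, 0, -15], 0],
    [[0, 0, -30], 0],
    [[0, 0, -50], 0],
    [[0, 0, -70], 0],
    [[0, 0, -80], 0],
  ],
)

```text
time_s: 59.0
tool_pos: [0.4849, -0.0546, 0.141]
tool_rot: [179.9, 0.2, 137.3]
force: [0.1, 0.3, -1.2]
grip_width: 0.0521
grasp_force: 0.0
```

arm_command(
  series=[
    [[0, 0, 0], 0],
    [[0, 0, 0], 0],
    [[0, 0, 0], 0],
    [[0, 0, 0], 0],
    [[0, 0, 0], 0],
  ],
)

```text
time_s: 59.5
tool_pos: [0.483, -0.0544, 0.1374]
tool_rot: [-180.0, -0.1, 137.3]
force: [-0.3, -0.2, -0.3]
grip_width: 0.0521
grasp_force: 0.0
```

Run:
```python
from h import *
st();im,d,K,T=shot('wrist','w30');foot('w30',483,-54,66,80,30);shot('top','t30');foot('t30',482,80,40,58);foot('t30',482,301,40,58)
```

```text
59.5 [483.  -54.4 137.4] [-1.7999e+02 -7.0000e-02  1.3734e+02] F [-0.3 -0.2 -0.3] w 52.1 g 0.0
w30 1234 [array([483.3, -53. ]), array([13.5, 44.5]), np.float64(47.8)] med [482.3 -51.9]
t30 623 [array([485.9,  78.6]), array([65. , 56.1]), np.float64(89.3)] med [484.5  77.7]
t30 643 [array([482.5, 299.2]), array([67.2, 53.8]), np.float64(89.6)] med [482.1 298.4]
```

arm_command(
  series=[
    [[0, 0, 0], 0],
    [[0, 0, 0], 0],
    [[0, 0, 0], 0],
    [[0, 0, 0], 0],
    [[0, 0, 0], 0],
  ],
)

```text
time_s: 60.1
tool_pos: [0.4834, -0.0546, 0.1381]
tool_rot: [-180.0, 0.0, 137.3]
force: [0.1, 0.4, 0.1]
grip_width: 0.0522
grasp_force: 0.0
```

arm_command(
  series=[
    [[0, 0, 0], 0],
    [[0, 0, 0], 0],
    [[0, 0, 0], 0],
    [[0, 0, 0], 0],
    [[0, 0, 0], 0],
  ],
)

```text
time_s: 60.6
tool_pos: [0.4834, -0.0546, 0.1381]
tool_rot: [-180.0, 0.0, 137.3]
force: [-0.3, 1.2, -0.7]
grip_width: 0.0525
grasp_force: 0.0
```

arm_command(
  series=[
    [[0, 0, 20], 0],
    [[0, 0, 40], 0],
    [[0, 0, 60], 0],
    [[0, 0, 72], 0],
    [[0, 0, 80], 0],
  ],
)

```text
time_s: 61.1
tool_pos: [0.483, -0.0545, 0.0572]
tool_rot: [-180.0, -0.1, 137.3]
force: [-0.4, -0.2, 0.6]
grip_width: 0.0522
grasp_force: 0.0
```

arm_command(
  series=[
    [[0, 0, 0], 0],
    [[0, 0, 0], 0],
    [[0, 0, 0], 0],
    [[0, 0, 0], 0],
    [[0, 0, 0], 0],
  ],
  grip=1,
)

```text
time_s: 61.6
tool_pos: [0.4837, -0.0548, 0.0585]
tool_rot: [180.0, 0.1, 137.3]
force: [-0.2, 0.3, -0.3]
grip_width: 0.0199
grasp_force: 0.0
```

arm_command(
  series=[
    [[0, 0, 0], 0],
    [[0, 0, 0], 0],
    [[0, 0, 0], 0],
    [[0, 0, 0], 0],
    [[0, 0, 0], 0],
  ],
)

```text
time_s: 62.1
tool_pos: [0.4844, -0.0539, 0.0584]
tool_rot: [179.9, 0.1, 137.3]
force: [3.8, 3.2, -0.9]
grip_width: 0.0137
grasp_force: 30.0
```

arm_command(
  series=[
    [[0, 0, 0], 0],
    [[0, 0, 0], -0.05],
    [[0, 0, 0], -0.15],
    [[0, 0, 0], -0.25],
    [[0, 0, 0], -0.35],
  ],
)

```text
time_s: 62.6
tool_pos: [0.4844, -0.0538, 0.0585]
tool_rot: [179.9, 0.1, 157.6]
force: [4.5, 3.4, -0.8]
grip_width: 0.0139
grasp_force: 30.0
```

arm_command(
  series=[
    [[0, 0, 0], -0.1],
    [[0, 0, 0], -0.2],
    [[0, 0, 0], -0.3],
    [[0, 0, 0], -0.38],
    [[0, 0, 0], -0.4],
  ],
)

```text
time_s: 63.1
tool_pos: [0.4844, -0.0537, 0.0584]
tool_rot: [179.9, 0.1, -179.6]
force: [3.9, 3.5, -1.1]
grip_width: 0.0141
grasp_force: 30.0
```

arm_command(
  series=[
    [[0, 0, 0], 0],
    [[0, 0, 0], 0],
    [[0, 0, 0], 0],
    [[0, 0, 0], 0],
    [[0, 0, 0], 0],
  ],
)

```text
time_s: 63.6
tool_pos: [0.4845, -0.0537, 0.0585]
tool_rot: [179.9, 0.1, -179.7]
force: [3.1, 3.5, -0.8]
grip_width: 0.0139
grasp_force: 30.0
```

arm_command(
  series=[
    [[0, 0, 0], 0],
    [[0, 0, 0], 0],
    [[0, 0, 0], 0],
    [[0, 0, 0], 0],
    [[0, 0, 0], 0],
  ],
  grip=-1,
)

```text
time_s: 64.1
tool_pos: [0.483, -0.0549, 0.0579]
tool_rot: [-180.0, -0.0, -179.7]
force: [0.3, -0.7, -0.5]
grip_width: 0.0462
grasp_force: 0.0
```

arm_command(
  series=[
    [[0, 0, -20], 0],
    [[0, 0, -40], 0],
    [[0, 0, -65], 0],
    [[0, 0, -90], 0],
    [[0, 0, -110], 0],
  ],
)

```text
time_s: 64.6
tool_pos: [0.4835, -0.0546, 0.1693]
tool_rot: [-180.0, 0.0, -179.7]
force: [1.1, -0.2, 0.9]
grip_width: 0.0832
grasp_force: 0.0
```

Run:
```python
from h import *
st();im,d,K,T=shot('wrist','w31');foot('w31',483,-54,66,80,30);im,d,K,T=shot('top','t31');foot('t31',482,80,40,58);foot('t31',482,301,40,58)
foot('t31',667,4,15,30,200)
for b in((225,110,366,190),):print(rect_of(im,K,T,b,.004,130))
plan(483.3,79.9,160,90.4,3)
```

```text
64.6 [483.5 -54.6 169.3] [-1.7996e+02  2.0000e-02 -1.7969e+02] F [ 1.1 -0.2  0.9] w 83.2 g 0.0
w31 1002 [array([483.2, -53.8]), array([44.9, 13.6]), np.float64(0.3)] med [481.9 -53.6]
t31 462 [array([484.5,  78.8]), array([65.2, 53.7]), np.float64(89.2)] med [481.6  87. ]
t31 639 [array([482.5, 299.3]), array([65.7, 53.5]), np.float64(89.6)] med [482.3 298.4]
t31 2325 [array([665.8,  24.6]), array([358.2, 398. ]), np.float64(89.9)] med [563.3 128.7]
(array([671.2,   6.7]), 324.8, 164.9, -89.9)
[np.float64(0.4), np.float64(44.9), np.float64(3.5)] 0.523
[np.float64(22.8), np.float64(38.7), np.float64(3.5)] 0.523
[np.float64(39.1), np.float64(22.2), np.float64(3.5)] 0.523
```

arm_command(
  series=[
    [[0, 20, 0], 0],
    [[0, 47, 0], 0],
    [[0, 75, 0], 0],
    [[0, 105, 0], 0],
    [[0, 134.5, 0], 0],
  ],
)

```text
time_s: 65.2
tool_pos: [0.482, 0.0806, 0.1671]
tool_rot: [-180.0, -0.1, -179.7]
force: [0.6, 0.0, -0.3]
grip_width: 0.0868
grasp_force: 0.0
```

arm_command(
  series=[
    [[0, 0, 15], 0],
    [[0, 0, 40], 0],
    [[0, 0, 65], 0],
    [[0, 0, 90], 0],
    [[0, 0, 105], 0],
  ],
)

```text
time_s: 65.7
tool_pos: [0.4808, 0.0791, 0.06]
tool_rot: [-180.0, -0.2, -179.7]
force: [-0.2, -1.5, -0.3]
grip_width: 0.0868
grasp_force: 0.0
```

arm_command(
  series=[
    [[0, 0, 8], 0],
    [[0, 0, 14], 0],
    [[0, 0, 19], 0],
    [[0, 0, 21], 0],
    [[0, 0, 22], 0],
  ],
)

```text
time_s: 66.2
tool_pos: [0.4831, 0.0799, 0.0414]
tool_rot: [-180.0, 0.1, -179.7]
force: [0.3, 0.6, -0.4]
grip_width: 0.0871
grasp_force: 0.0
```

arm_command(
  series=[
    [[0, 0, 0], 0],
    [[0, 0, 0], 0],
    [[0, 0, 0], 0],
    [[0, 0, 0], 0],
    [[0, 0, 0], 0],
  ],
  grip=1,
  grip_force=15,
)

```text
time_s: 66.7
tool_pos: [0.4828, 0.0799, 0.0412]
tool_rot: [-180.0, 0.0, -179.7]
force: [-0.2, -0.6, 2.2]
grip_width: 0.066
grasp_force: 15.0
```

arm_command(
  series=[
    [[0, 0, 0], 0],
    [[0, 0, -8], 0],
    [[0, 0, -22], 0],
    [[0, 0, -38], 0],
    [[0, 0, -48], 0],
  ],
)

```text
time_s: 67.2
tool_pos: [0.4834, 0.0803, 0.0909]
tool_rot: [-180.0, 0.1, -179.7]
force: [1.2, -0.5, 0.0]
grip_width: 0.066
grasp_force: 15.0
```

Run:
```python
from h import *
st();shot('top','t32')
plan(666,60,90,180.3,2)
```

```text
67.2 [483.4  80.3  90.9] [-1.7999e+02  1.1000e-01 -1.7969e+02] F [ 1.2 -0.5  0. ] w 66.0 g 15.0
[np.float64(-90.8), np.float64(-10.7), np.float64(0.9)] 0.0
[np.float64(-90.8), np.float64(-10.6), np.float64(0.9)] 0.0
```

arm_command(
  series=[
    [[-12, -1, 0], 0],
    [[-30, -3, 0], 0],
    [[-50, -5, 0], 0],
    [[-70, -8, 0], 0],
    [[-90, -10, 0], 0],
  ],
)

```text
time_s: 67.75
tool_pos: [0.5734, 0.0698, 0.0889]
tool_rot: [-180.0, -0.0, -179.7]
force: [0.7, 0.4, 0.2]
grip_width: 0.0661
grasp_force: 15.0
```

arm_command(
  series=[
    [[-20, -2, 0], 0],
    [[-40, -4, 0], 0],
    [[-60, -6, 0], 0],
    [[-80, -9, 0], 0],
    [[-93, -11, 0], 0],
  ],
)

```text
time_s: 68.25
tool_pos: [0.667, 0.0592, 0.0887]
tool_rot: [180.0, 0.0, -179.8]
force: [-0.1, 0.6, -0.2]
grip_width: 0.0658
grasp_force: 15.0
```

arm_command(
  series=[
    [[0, 0, 5], 0],
    [[0, 0, 17], 0],
    [[0, 0, 32], 0],
    [[0, 0, 46], 0],
    [[0, 0, 56], 0],
  ],
)

```text
time_s: 68.75
tool_pos: [0.6643, 0.0595, 0.0307]
tool_rot: [-180.0, -0.1, -179.7]
force: [-0.5, -0.2, -1.2]
grip_width: 0.0656
grasp_force: 15.0
```

arm_command(
  series=[
    [[0, 0, 6], 0],
    [[0, 0, 11], 0],
    [[0, 0, 14], 0],
    [[0, 0, 15], 0],
    [[0, 0, 15], 0],
  ],
)

```text
time_s: 69.25
tool_pos: [0.666, 0.0599, 0.0183]
tool_rot: [-180.0, 0.0, -179.7]
force: [-0.3, 0.4, -0.3]
grip_width: 0.0654
grasp_force: 15.0
```

Run:
```python
from h import *
st()
```

```text
69.25 [666.   59.9  18.3] [-1.800e+02  2.000e-02 -1.797e+02] F [-0.3  0.4 -0.3] w 65.4 g 15.0
```

arm_command(
  series=[
    [[0, 0, 1], 0],
    [[0, 0, 2], 0],
    [[0, 0, 2.8], 0],
    [[0, 0, 2.8], 0],
    [[0, 0, 2.8], 0],
  ],
)

```text
time_s: 69.75
tool_pos: [0.6659, 0.0598, 0.0153]
tool_rot: [-180.0, 0.0, -179.7]
force: [0.6, -0.1, -1.0]
grip_width: 0.0658
grasp_force: 15.0
```

arm_command(
  series=[
    [[0, 0, 0], 0],
    [[0, 0, 0], 0],
    [[0, 0, 0], 0],
    [[0, 0, 0], 0],
    [[0, 0, 0], 0],
  ],
  grip=-1,
)

```text
time_s: 70.25
tool_pos: [0.6658, 0.0599, 0.0152]
tool_rot: [-180.0, -0.0, -179.7]
force: [0.5, 0.0, -0.4]
grip_width: 0.0861
grasp_force: 0.0
```

arm_command(
  series=[
    [[0, 0, -20], 0],
    [[0, 0, -50], 0],
    [[0, 0, -85], 0],
    [[0, 0, -120], 0],
    [[0, 0, -150], 0],
  ],
)

```text
time_s: 70.75
tool_pos: [0.6662, 0.0604, 0.169]
tool_rot: [180.0, 0.2, -179.7]
force: [0.4, -0.3, -0.1]
grip_width: 0.0872
grasp_force: 0.0
```

arm_command(
  series=[
    [[12, 15, 0], 0],
    [[30, 39, 0], 0],
    [[51, 66, 0], 0],
    [[72, 93, 0], 0],
    [[92, 120, 0], 0],
  ],
)

```text
time_s: 71.25
tool_pos: [0.5712, 0.181, 0.1656]
tool_rot: [-180.0, -0.0, -179.6]
force: [-0.3, -0.2, 0.4]
grip_width: 0.0871
grasp_force: 0.0
```

arm_command(
  series=[
    [[20, 26, 0], 0],
    [[41, 53, 0], 0],
    [[62, 80, 0], 0],
    [[82, 107, 0], 0],
    [[92, 121, 0], 0],
  ],
)

```text
time_s: 71.75
tool_pos: [0.4772, 0.3031, 0.1658]
tool_rot: [180.0, -0.0, -179.4]
force: [-0.3, -0.8, -0.4]
grip_width: 0.087
grasp_force: 0.0
```

arm_command(
  series=[
    [[0, 0, 0], 0],
    [[0, 0, 0], 0],
    [[0, 0, 0], 0],
    [[0, 0, 0], 0],
    [[0, 0, 0], 0],
  ],
)

```text
time_s: 72.25
tool_pos: [0.4813, 0.2988, 0.165]
tool_rot: [-180.0, -0.0, -179.8]
force: [0.3, 0.0, -0.5]
grip_width: 0.0872
grasp_force: 0.0
```

Run:
```python
from h import *
st();shot('wrist','w33');foot('w33',482,301,42,54);plan(481.7,301.3,41.5,180.3); shot('top','t33');foot('t33',666,60,17,30,45)
```

```text
72.25 [481.3 298.8 165. ] [-1.7999e+02 -2.0000e-02 -1.7983e+02] F [ 0.3  0.  -0.5] w 87.2 g 0.0
w33 4969 [array([480.7, 301.3]), array([55.6, 66.1]), np.float64(0.1)] med [478.7 301.1]
[np.float64(-0.6), np.float64(2.3), np.float64(123.5)] -0.002
t33 545 [array([668.1,  58.4]), array([56.5, 63.6]), np.float64(0.2)] med [666.9  57.3]
```

arm_command(
  series=[
    [[0, 0, 15], 0],
    [[0, 0, 40], 0],
    [[0, 0, 65], 0],
    [[0, 0, 88], 0],
    [[0, 0, 102], 0],
  ],
)

```text
time_s: 72.85
tool_pos: [0.4793, 0.299, 0.0604]
tool_rot: [-179.9, -0.2, -179.7]
force: [0.5, -0.1, 0.1]
grip_width: 0.0868
grasp_force: 0.0
```

arm_command(
  series=[
    [[0, 0, 8], 0],
    [[0, 0, 14], 0],
    [[0, 0, 19], 0],
    [[0, 0, 21], 0],
    [[0, 0, 22], 0],
  ],
)

```text
time_s: 73.35
tool_pos: [0.4808, 0.3001, 0.0415]
tool_rot: [180.0, 0.0, -179.7]
force: [-0.3, 0.6, -0.3]
grip_width: 0.0872
grasp_force: 0.0
```

arm_command(
  series=[
    [[0, 0, 0], 0],
    [[0, 0, 0], 0],
    [[0, 0, 0], 0],
    [[0, 0, 0], 0],
    [[0, 0, 0], 0],
  ],
  grip=1,
  grip_force=15,
)

```text
time_s: 73.85
tool_pos: [0.4807, 0.3001, 0.0415]
tool_rot: [180.0, 0.0, -179.7]
force: [0.1, -0.2, 0.6]
grip_width: 0.0659
grasp_force: 15.0
```

arm_command(
  series=[
    [[0, 0, 0], 0],
    [[0, 0, -8], 0],
    [[0, 0, -22], 0],
    [[0, 0, -40], 0],
    [[0, 0, -55], 0],
  ],
)

```text
time_s: 74.35
tool_pos: [0.4809, 0.3004, 0.0984]
tool_rot: [180.0, 0.1, -179.7]
force: [0.7, 0.0, -1.4]
grip_width: 0.0656
grasp_force: 15.0
```

arm_command(
  series=[
    [[0, 0, -8], 0],
    [[0, 0, -16], 0],
    [[0, 0, -24], 0],
    [[0, 0, -24], 0],
    [[0, 0, -24], 0],
  ],
)

```text
time_s: 74.85
tool_pos: [0.4804, 0.2997, 0.12]
tool_rot: [-180.0, -0.0, -179.7]
force: [0.3, -0.0, -1.8]
grip_width: 0.0657
grasp_force: 15.0
```

Run:
```python
from h import *
st();plan(666,-55,120,180.3,4)
```

```text
74.85 [480.4 299.7 120. ] [-1.7998e+02 -1.0000e-02 -1.7971e+02] F [ 0.3 -0.  -1.8] w 65.7 g 15.0
[np.float64(-45.9), np.float64(-88.9), np.float64(0.0)] -0.0
[np.float64(-45.9), np.float64(-88.9), np.float64(0.0)] -0.0
[np.float64(-45.9), np.float64(-88.9), np.float64(0.0)] -0.0
[np.float64(-45.9), np.float64(-88.9), np.float64(0.0)] -0.0
```

arm_command(
  series=[
    [[-6, -12, 0], 0],
    [[-15, -30, 0], 0],
    [[-25, -49, 0], 0],
    [[-35, -69, 0], 0],
    [[-46, -89, 0], 0],
  ],
)

```text
time_s: 75.35
tool_pos: [0.5273, 0.209, 0.1195]
tool_rot: [-179.9, -0.1, -179.7]
force: [0.2, -0.4, -1.2]
grip_width: 0.0657
grasp_force: 15.0
```

arm_command(
  series=[
    [[-9, -18, 0], 0],
    [[-18, -36, 0], 0],
    [[-28, -53, 0], 0],
    [[-37, -71, 0], 0],
    [[-46, -89, 0], 0],
  ],
)

```text
time_s: 75.85
tool_pos: [0.5737, 0.1201, 0.1195]
tool_rot: [-180.0, -0.1, -179.8]
force: [-0.2, 0.8, -0.9]
grip_width: 0.0662
grasp_force: 15.0
```

arm_command(
  series=[
    [[-9, -18, 0], 0],
    [[-18, -36, 0], 0],
    [[-28, -53, 0], 0],
    [[-37, -71, 0], 0],
    [[-46, -89, 0], 0],
  ],
)

```text
time_s: 76.35
tool_pos: [0.6204, 0.0319, 0.1199]
tool_rot: [-180.0, -0.0, -179.7]
force: [0.4, -0.4, -0.8]
grip_width: 0.0658
grasp_force: 15.0
```

arm_command(
  series=[
    [[-11, -20, 0], 0],
    [[-22, -41, 0], 0],
    [[-32, -62, 0], 0],
    [[-41, -79, 0], 0],
    [[-47.5, -89, 0], 0],
  ],
)

```text
time_s: 76.85
tool_pos: [0.6686, -0.0579, 0.1198]
tool_rot: [-180.0, -0.0, -179.8]
force: [-0.1, 0.3, -0.5]
grip_width: 0.066
grasp_force: 15.0
```

arm_command(
  series=[
    [[0, 0, 10], 0],
    [[0, 0, 28], 0],
    [[0, 0, 48], 0],
    [[0, 0, 68], 0],
    [[0, 0, 82], 0],
  ],
)

```text
time_s: 77.35
tool_pos: [0.6662, -0.0539, 0.0353]
tool_rot: [180.0, -0.2, -179.6]
force: [0.4, -0.3, -1.0]
grip_width: 0.0658
grasp_force: 15.0
```

arm_command(
  series=[
    [[0, 0, 7], 0],
    [[0, 0, 13], 0],
    [[0, 0, 17], 0],
    [[0, 0, 19], 0],
    [[0, 0, 19], 0],
  ],
)

```text
time_s: 77.85
tool_pos: [0.6681, -0.0552, 0.0195]
tool_rot: [-180.0, 0.0, -179.7]
force: [0.3, -0.1, -1.5]
grip_width: 0.066
grasp_force: 15.0
```

Run:
```python
from h import *
st()
```

```text
77.85 [668.1 -55.2  19.5] [-1.7999e+02  3.0000e-02 -1.7971e+02] F [ 0.3 -0.1 -1.5] w 66.0 g 15.0
```

arm_command(
  series=[
    [[0, 0, 1.5], 0],
    [[0, 0, 3], 0],
    [[0, 0, 4], 0],
    [[0, 0, 4], 0],
    [[0, 0, 4], 0],
  ],
)

```text
time_s: 78.35
tool_pos: [0.6681, -0.0552, 0.0155]
tool_rot: [-180.0, 0.0, -179.7]
force: [-0.2, -0.7, 0.3]
grip_width: 0.0662
grasp_force: 15.0
```

arm_command(
  series=[
    [[0, 0, 0], 0],
    [[0, 0, 0], 0],
    [[0, 0, 0], 0],
    [[0, 0, 0], 0],
    [[0, 0, 0], 0],
  ],
  grip=-1,
)

```text
time_s: 78.85
tool_pos: [0.6679, -0.0551, 0.0152]
tool_rot: [-180.0, -0.0, -179.7]
force: [0.5, 0.5, 0.3]
grip_width: 0.0864
grasp_force: 0.0
```

arm_command(
  series=[
    [[0, 0, -20], 0],
    [[0, 0, -50], 0],
    [[0, 0, -85], 0],
    [[0, 0, -120], 0],
    [[0, 0, -150], 0],
  ],
)

```text
time_s: 79.35
tool_pos: [0.6684, -0.0546, 0.169]
tool_rot: [-180.0, 0.1, -179.7]
force: [0.3, -0.3, -0.5]
grip_width: 0.0869
grasp_force: 0.0
```

arm_command(
  series=[
    [[25, 25, -10], 0],
    [[55, 55, -20], 0],
    [[85, 85, -30], 0],
    [[115, 115, -40], 0],
    [[140, 140, -50], 0],
  ],
)

```text
time_s: 79.85
tool_pos: [0.5253, 0.0868, 0.2166]
tool_rot: [-179.9, 0.0, -179.6]
force: [0.4, -0.3, 0.5]
grip_width: 0.0871
grasp_force: 0.0
```

arm_command(
  series=[
    [[0, 25, 0], 0],
    [[0, 55, 0], 0],
    [[0, 85, 0], 0],
    [[0, 115, 0], 0],
    [[0, 140, 0], 0],
  ],
)

```text
time_s: 80.35
tool_pos: [0.5259, 0.2264, 0.2168]
tool_rot: [180.0, 0.1, -179.6]
force: [-0.6, 0.9, -0.2]
grip_width: 0.0872
grasp_force: 0.0
```

Run:
```python
from h import *
st();im,d,K,T=shot('top','t34');foot('t34',666,60,17,30,45);foot('t34',668,-55,17,30,45);s=shot('side','s34')[0]
cv2.imwrite('pics/m34.png',np.vstack([cv2.resize(im[100:300,200:480],(700,500))]))
a=load('top0')
for b in((345,268,382,290),(374,166,390,196),(378,122,406,148)):print(rect_of(a[0],K,T,b,.018,140),rect_of(im,K,T,b,.018,140))
```

```text
80.35 [525.9 226.4 216.8] [ 1.7999e+02  1.0000e-01 -1.7960e+02] F [-0.6  0.9 -0.2] w 87.2 g 0.0
t34 545 [array([668.3,  58.5]), array([56.8, 63.9]), np.float64(0.7)] med [667.2  57.5]
t34 556 [array([669.8, -56.6]), array([65.9, 56.7]), np.float64(89.3)] med [670.  -56.4]
(array([ 343.3, -148.9]), 33.6, 18.7, 76.9) (array([ 339. , -162.9]), 60.3, 17.8, 83.6)
(array([ 564.1, -210.2]), 30.8, 20.0, -1.9) (array([ 565.3, -210.2]), 33.1, 20.0, -1.9)
(array([ 706.8, -253.9]), 30.8, 19.3, -56.6) (array([ 706.6, -253.6]), 31.4, 19.3, -56.6)
```

View pics/m34.png

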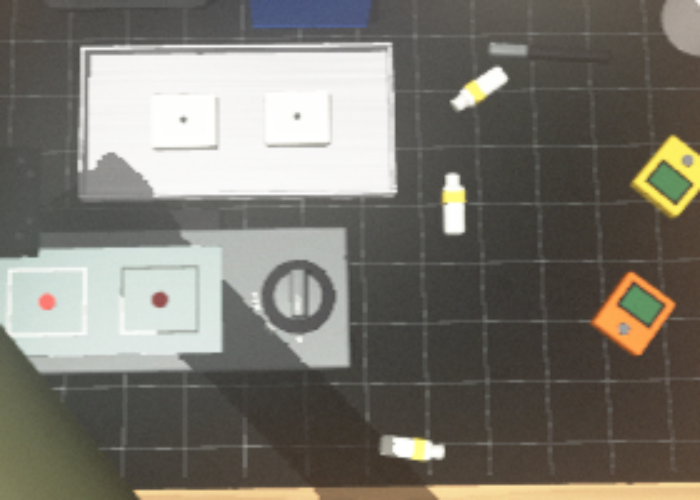

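Run:
```python
from h import *
for n in('top0','t34'):
    im,d,K,T=load(n); s=im[265:293,340:390].astype(np.uint8)
    g=s.max(2)>120; 
    g[(s[...,2].astype(int)-s[...,0]>30)&(np.indices(g.shape)[0]>22)]=0
    c=max(cv2.findContours(g.astype(np.uint8),0,2)[0],key=cv2.contourArea)[:,0]
    p=np.array([ray(K,T,u+340,v+265,.018)[:2]*1000 for u,v in c],np.float32); print(n,cv2.minAreaRect(p))
    y=(s[...,2].astype(int)-s[...,0]>70)&(np.indices(g.shape)[0]<22); v,u=np.nonzero(y); print('yellow',ray(K,T,u.mean()+340,v.mean()+265,.018)*1000)
```

```text
top0 ((340.0844421386719, -162.6014862060547), (62.59482192993164, 20.525531768798828), 78.76122283935547)
yellow [ 338.57867928 -169.29411314   18.        ]
t34 ((338.2295837402344, -162.16940307617188), (61.52880859375, 21.325132369995117), 83.6234130859375)
yellow [ 338.60384045 -168.66430152   18.        ]
```

```bash
python3 -c "
from h import *
print(env.sign_off())"
```

```text
the job is handed in; nothing more can be done
None
```

I read out both white loggers (the third was absent) face down in bays 1 and 3. I turned the selector to READ for over two seconds and back to OFF, and left the loggers flat, face down and side by side in the tray, all in about 80 s. On the way I dropped each logger once, put the bay 1 logger back after it was knocked aside, hit the station once with about 77 N measured at the wrist (limit 120 N), and turned one cartridge by about 5°, which I left.

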